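# Load a centrifuge bucket pair: sleeve, then tube, sample first

### The arm

A 6-joint arm with a two-finger parallel gripper is mounted at the origin on the work surface. World frame = base frame: x ahead of the robot, y to its left, z up, the work surface at z = 0. Lengths are in m, angles in rad, forces in N, time in s.
With the tool pointing down it reaches from about 0.325 to 1 m from the base axis. Payload 5.1 kg.
Tool frame: the origin (TCP) lies midway between the tips of the shut fingers; the grasp point (between the pads) lies 19 mm behind it (grasp_offset is the distance from the TCP to the grasp point, in m); y points along the fingers, x is the direction in which the jaws open and shut, and the axes are right-handed (so a half turn about y gives the same grasp; the last joint's range is limited). The gripper opens to 85 mm and grips with 20 to 120 N. Pads are 22 mm wide; open, the fingers measure 114 mm over their backs; the gripper's body (76 mm by 85 mm) begins 54 mm behind the grasp point. The pads swing forward as they close: fully open they stand 13 mm farther back than shut.
Start: joints at [-1.404, 0.124, 1.65, -0, 1.367, -0.083], TCP at [0.161, -0.63, 0.231] pointing down, gripper open.
Joint ranges: [-2.61, 2.61], [-1.02, 2.33], [0.03, 2.71], [-1.35, 4.49], [0.32, 2.68], [-2.91, 2.91]. Speed limits (rad/s): [2.57, 2.57, 3.14, 3.14, 3.14, 3.14].

### API

Orientations are given as a unit quaternion [x, y, z, w].
In Python, from bench import * gives the robot as it stands.
- The arm moves only by the tool carry_out, never from a script. Its argument "steps" is a list of rows, each an object of numbers: "dx", "dy", "dz": the shift along the tool's x, y, z in cm; "rx", "ry", "rz": the turn, a rotation vector about the tool's x, y, z in degrees. A call has 1 to 10 rows; each row shifts and turns the pose as measured when the row begins, along the tool's axes as they then stand; what a row does not reach is not made up. A row lasts 1/10 s, in which the tool goes at most 50 mm and 8.59 degrees, less where a joint would pass 70% of its speed; a pose out of reach is approached as far as the arm can. A call with a gripper value outside its range is refused whole. "hand" is the opening in per cent of the stroke, from 0 (shut) to 100 (fully open), set as the call begins (left out, the last holds). The fingers move at their own pace and stop on an object; the grip force is fixed at half the most. Time passes only in rows, so rows that do not move let the fingers close. It gives the time, the measured TCP pose, the force and the opening at its end, in the units of the state.
- read_state(): the state, without advancing time (a new reading comes with each control period).
- camera(name): name is "side" or "top"; returns the picture (480x640x3 uint8, blue, green, red); there is no depth.
- camera_model(name): a dict with "vertical_fov" (degrees; the focal length in pixels is half the picture's height over the tangent of half this angle, whatever the lens; pixels are square), "cx", "cy" (the principal point, pixels), "T" (4x4, takes a point from camera to world coordinates). Camera axes: x right, y down, z forward; pixel columns grow to the right and rows downward; lengths in m; the calibration is good to about 2 mm. A picture is of the moment at which its call begins. camera_model takes no time and is no camera call.
- hand_in(): hands the job in, once; it reports no verdict.
The state is a dict: "time_s": time; "joints": joint angles; "dq": joint speeds; "joint_torque": joint torques, N m; "tcp_pos": TCP position; "ee_rot": TCP orientation; "wrist_force": force on the tool from outside, world axes, zero at the start; "torque": the same for the moment, N m; "finger_gap": finger opening in m.
Only numpy, scipy, OpenCV 4.12 (cv2) and the standard library are available. Lean on these libraries where they do the work, as an engineer would, in place of code of your own. Each camera call takes 0.05 s, during which the arm holds its last target.

### The job

Load the two centrifuge buckets, one after the other, lowering each part in gently rather than dropping it. First stand the blue sleeve in the black bucket and then put the red-capped tube into that sleeve; only after that stand the green sleeve in the orange bucket and then put the yellow-capped tube into it. Everything must end upright and fully down; keep the tubes upright on the way, and leave the white-capped spare tube and the brown jar where they are.

Things in the scene. Friction and masses are not known exactly. Their poses are not given: they have to be found in the camera images.
- bucket_black: Black centrifuge bucket, an open round cup fixed to the bench, mouth up: 42 mm high, 60 mm across at the foot and 72 mm at its flared rim (two small steel pins on its sides); bore 52 mm, widening to 64 mm in the mouth, inner floor 5 mm above its underside. A seated sleeve stands on that floor and rises 39 mm above the rim. Origin: centre of its underside, z up its axis.
- bucket_orange: Orange centrifuge bucket, an open round cup fixed to the bench, mouth up: 42 mm high, 60 mm across at the foot and 72 mm at its flared rim (two small steel pins on its sides); bore 52 mm, widening to 64 mm in the mouth, inner floor 5 mm above its underside. A seated sleeve stands on that floor and rises 39 mm above the rim. Origin: centre of its underside, z up its axis.
- sleeve_blue: Blue adapter sleeve, an open round cup standing loose on the bench, mouth up: 76 mm high, body 42 mm across, with a collar 52 mm across from 66 to 76 mm above its foot, by which it is best gripped; bore 34 mm widening to 44 mm in the mouth, inner floor 4 mm above its underside; about 70 g. Origin: centre of its underside, z up its axis.
- sleeve_green: Green adapter sleeve, an open round cup standing loose on the bench, mouth up: 76 mm high, body 42 mm across, with a collar 52 mm across from 66 to 76 mm above its foot, by which it is best gripped; bore 34 mm widening to 44 mm in the mouth, inner floor 4 mm above its underside; about 70 g. Origin: centre of its underside, z up its axis.
- tube_red: Sample: capped tube with a red cap and a white body, standing upright in one of the rack's wells: 115 mm long, body 26 mm across with a flat foot, cap 32 mm across from 93 to 115 mm above the foot; about 50 g. Origin: centre of its underside, z up its axis.
- tube_yellow: Balance: capped tube with a yellow cap and a white body, standing upright in one of the rack's wells: 115 mm long, body 26 mm across with a flat foot, cap 32 mm across from 93 to 115 mm above the foot; about 50 g. Origin: centre of its underside, z up its axis.
- tube_white: Spare, to be left alone: capped tube with a white cap and a grey body, standing upright in one of the rack's wells: 115 mm long, body 26 mm across with a flat foot, cap 32 mm across from 93 to 115 mm above the foot; about 50 g. Origin: centre of its underside, z up its axis.
- rack: White tube rack, a block fixed to the bench: 62 mm (its x) by 200 mm (its y) by 50 mm high, with three wells in a row along its y at -60, 0 and +60 mm, 32 mm wide, their floors 8 mm above the bench. The caps stand 28 mm apart along the row, so close the fingers across the row (along the rack's x). Origin: centre of its underside.
- jar: Brown jar with a black cap, loose, to be left alone: 48 mm across, 70 mm high. Origin: centre of its underside.
There are look-alikes about, which are no part of the job. Of the things that look like the sleeve_blue, take the one that is nearest to the robot's base at the start. Leave any purple look-alike of the tube_yellow alone.

How it is judged:
On the way, in this order (a step that is already met when the one before it is completed fails the run):
1. the blue sleeve stands in the black bucket (horizontal distance between sleeve_blue and bucket_black below 0.01 m and z of sleeve_blue in the frame of bucket_black between 0.001 and 0.01 m and angle between sleeve_blue's own z axis and vertical below 0.12 rad), for 0.2 s.
2. the red-capped tube stands in the blue sleeve, in the black bucket (all of step 1 and horizontal distance between tube_red and sleeve_blue below 0.01 m and z of tube_red in the frame of sleeve_blue between 0.001 and 0.01 m and angle between tube_red's own z axis and vertical below 0.15 rad), for 0.2 s.
3. then the green sleeve stands in the orange bucket (horizontal distance between sleeve_green and bucket_orange below 0.01 m and z of sleeve_green in the frame of bucket_orange between 0.001 and 0.01 m and angle between sleeve_green's own z axis and vertical below 0.12 rad), for 0.2 s.
4. the yellow-capped tube stands in the green sleeve, in the orange bucket (all of step 3 and horizontal distance between tube_yellow and sleeve_green below 0.01 m and z of tube_yellow in the frame of sleeve_green between 0.001 and 0.01 m and angle between tube_yellow's own z axis and vertical below 0.15 rad), for 0.2 s.
At the end, for the whole second after the job is handed in: Blue sleeve in black bucket, red-capped tube in it; green sleeve in orange bucket, yellow-capped tube in it: each within 10 mm of its holder's axis, underside 1 to 10 mm above the holder's, sleeves within 0.12 and tubes 0.15 rad of upright, at rest (under 0.02 m/s, 0.5 rad/s) (all of step 2 and all of step 4 and linear speed of each of sleeve_blue, tube_red, sleeve_green, tube_yellow below 0.02 m/s and angular speed of each of sleeve_blue, tube_red, sleeve_green, tube_yellow below 0.5 rad/s); the robot touches nothing.
It fails at once if the spare tube moved over 25 mm or tipped over 0.4 rad, or the jar moved over 30 mm or tipped over 0.5 rad (distance of tube_white from where it was at the start of the episode above 0.025 m or angle between tube_white's own z axis and vertical above 0.4 rad or distance of jar from where it was at the start of the episode above 0.03 m or angle between jar's own z axis and vertical above 0.5 rad).
It fails at once if a red- or yellow-capped tube tipped more than 0.7 rad (angle between any of tube_red, tube_yellow's own z axis and vertical above 0.7 rad).
It fails at once if a sleeve or tube dropped into its holder (faster than 0.7 m/s inside it) ((horizontal distance between sleeve_blue and bucket_black below 0.02 m and z of sleeve_blue in the frame of bucket_black below 0.035 m and linear speed of sleeve_blue above 0.7 m/s) or (horizontal distance between sleeve_green and bucket_orange below 0.02 m and z of sleeve_green in the frame of bucket_orange below 0.035 m and linear speed of sleeve_green above 0.7 m/s) or (horizontal distance between tube_red and sleeve_blue below 0.02 m and z of tube_red in the frame of sleeve_blue below 0.06 m and linear speed of tube_red above 0.7 m/s) or (horizontal distance between tube_yellow and sleeve_green below 0.02 m and z of tube_yellow in the frame of sleeve_green below 0.06 m and linear speed of tube_yellow above 0.7 m/s)).
It also fails if it takes over 120 s, if anything falls off the work surface, if the arm or the gripper's body presses on something with over 40 N, if the wrist force passes 120 N, or if a joint passes its speed limit or range.

## Working session

There is one attempt and no reset: what is moved stays moved. The work goes in short steps, Python scripts to look and compute and a tool call to move; the robot and the scene stay as the last step left them, time stands still between calls to the robot, and variables do not carry over. Pictures are saved under pics/ and viewed, and the job is handed in when it is done.

Besides the shell and the picture viewer there is one more tool, called after ">>>" by a JSON object that holds its "op" and its "data", one argument or row to a line. carry_out: Moves the arm, as the interface text tells. Its arguments: {"type":"object","properties":{"steps":{"type":"array","items":{"type":"object","properties":{"dx":{"type":"number"},"dy":{"type":"number"},"dz":{"type":"number"},"rx":{"type":"number"},"ry":{"type":"number"},"rz":{"type":"number"}}}},"hand":{"type":"number"}},"required":["steps"]}

```bash
ls; mkdir -p pics; python3 - <<'E'
from bench import *
import cv2
for n in ("side","top"):
    m=camera_model(n);print(n,m)
    cv2.imwrite(f"pics/{n}0.png",camera(n))
print(read_state())
E
```

```text
pics
side {'vertical_fov': 54.56817366793889, 'cx': 321.7323560447895, 'cy': 234.083287570078, 'T': array([[-0.98721679, -0.10934418,  0.11596058,  0.45788171],
       [-0.15845172,  0.59477343, -0.78812285,  0.79921155],
       [ 0.01720637, -0.79642226, -0.60449609,  0.6866916 ],
       [ 0.        ,  0.        ,  0.        ,  1.        ]])}
top {'vertical_fov': 48.17046533613166, 'cx': 315.53847205451234, 'cy': 232.51640614884883, 'T': array([[-1.45426585e-03, -9.97509202e-01,  7.05214677e-02,
         4.75579519e-01],
       [-9.99571770e-01, -6.11042998e-04, -2.92558305e-02,
         1.83217222e-02],
       [ 2.92260517e-02, -7.05338140e-02, -9.97081150e-01,
         9.76316476e-01],
       [ 0.00000000e+00,  0.00000000e+00,  0.00000000e+00,
         1.00000000e+00]])}
{'time_s': 0.1, 'joints': array([-1.40362342e+00,  1.24420005e-01,  1.65157427e+00, -2.18768718e-05,
        1.36749337e+00, -8.26013153e-02]), 'dq': array([-0.00076939, -0.0016787 , -0.00480266, -0.00055753,  0.00279348,
        0.00011859]), 'joint_torque': array([ 4.47292950e-05, -4.24930608e+01, -3.66655397e+01, -4.44936393e-05,
        3.94707356e-03, -4.48361348e-06]), 'tcp_pos': array([ 0.16054109, -0.62927793,  0.23016704]), 'ee_rot': array([-0.55794022,  0.43432155, -0.4333246 ,  0.55883566]), 'wrist_force': array([-0.40744386, -0.05991355, -0.7275451 ]), 'torque': array([ 0.02109194, -0.01035826, -0.01405648]), 'finger_gap': 0.08540737005137188}
```

View pics/top0.png

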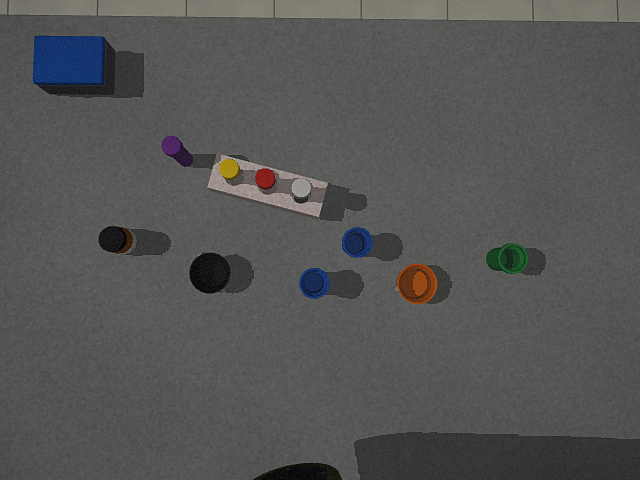

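View pics/side0.png

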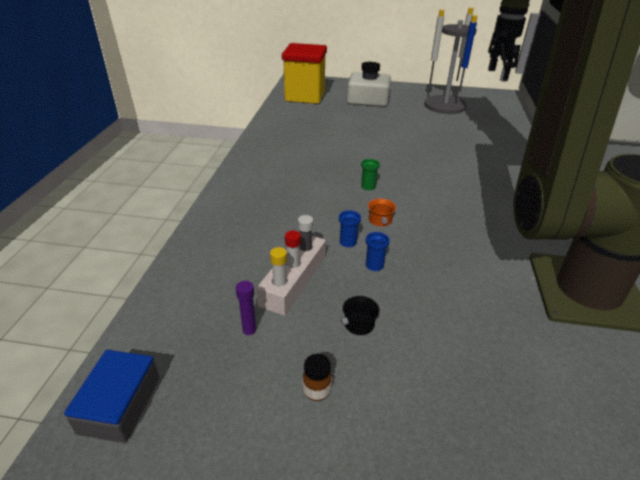

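Candidates for the blue sleeve are top pixels (314,283) and (357,242). The first is nearer the base, which lies at the lower edge, so I choose it. For the yellow tube the candidates are yellow (229,169) and purple (172,146), and I choose yellow. The red tube is at (265,179), white at (301,189), the green sleeve at (512,258), the black bucket at (210,273) and the orange bucket at (417,284). Next I take a close crop and measure.

```bash
cat > h.py <<'E'
import numpy as np, cv2
from bench import *
M={n:camera_model(n) for n in("side","top")}
def F(n): return 240/np.tan(np.radians(M[n]["vertical_fov"]/2))
def ray(n,u,v,h):
    m=M[n];f=F(n);d=m["T"][:3,:3]@np.array([(u-m["cx"])/f,(v-m["cy"])/f,1]);o=m["T"][:3,3]
    return (o+d*(h-o[2])/d[2])
def proj(n,P):
    m=M[n];f=F(n);p=(np.atleast_2d(P)-m["T"][:3,3])@m["T"][:3,:3]
    return np.c_[p[:,0]/p[:,2]*f+m["cx"],p[:,1]/p[:,2]*f+m["cy"]]
def circ(x,y,z,r):
    a=np.linspace(0,2*np.pi,60);return np.c_[x+r*np.cos(a),y+r*np.sin(a),0*a+z]
E
python3 - <<'E'
import cv2
im=cv2.imread('pics/top0.png')
a=cv2.resize(im[130:310,150:400],None,fx=3.2,fy=3.2,interpolation=cv2.INTER_CUBIC)
cv2.imwrite('pics/crop0.png',a)
s=cv2.imread('pics/side0.png')
cv2.imwrite('pics/crops.png',cv2.resize(s[150:410,225:425],None,fx=2.3,fy=2.3,interpolation=cv2.INTER_CUBIC))
E
```

```text
(no output)
```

View pics/crop0.png

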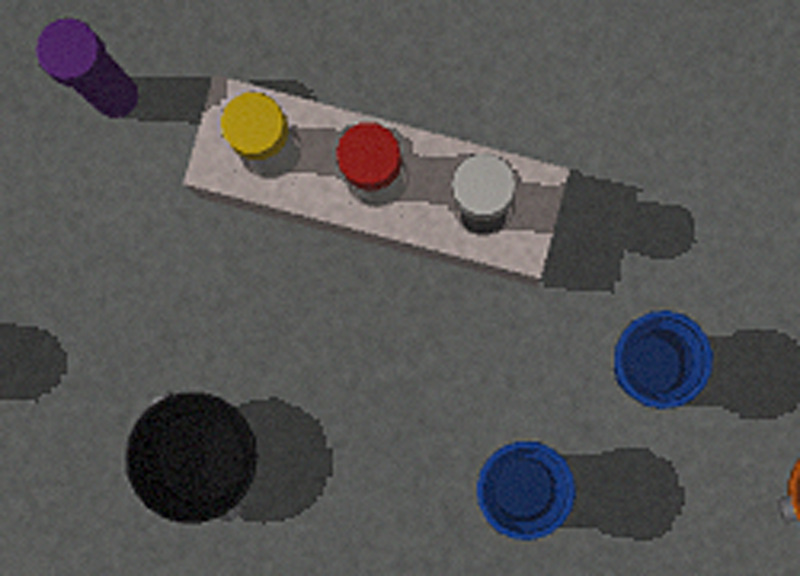

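View pics/crops.png

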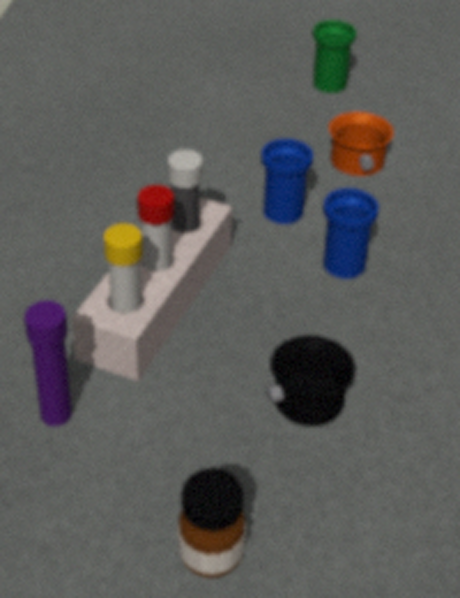

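```bash
cat > fit.py <<'E'
from h import *
from scipy.optimize import minimize
S=4
def mask(im,kind):
    hsv=cv2.cvtColor(cv2.GaussianBlur(im,(3,3),0),cv2.COLOR_BGR2HSV);H,Sa,V=[hsv[...,i].astype(int) for i in range(3)]
    if kind=='blue': m=(H>105)&(H<125)&(Sa>120)
    if kind=='green': m=(H>50)&(H<85)&(Sa>100)
    if kind=='orange': m=(H>5)&(H<18)&(Sa>150)
    if kind=='red': m=((H<5)|(H>172))&(Sa>140)
    if kind=='yellow': m=(H>20)&(H<34)&(Sa>130)
    if kind=='black': m=(V<40)
    return m.astype(np.uint8)
PARTS={'sleeve':[[(0,.021),(.066,.021)],[(.066,.026),(.076,.026)]],
 'bucket':[[(0,.030),(.030,.030)],[(.03,.034),(.042,.036)]],
 'cap':[[(.093,.016),(.115,.016)]]}
PARTS['bucket']=[[(0,.030),(.042,.036)]]
def sil(n,kind,x,y,z0,shape,off):
    im=np.zeros(shape,np.uint8)
    for part in PARTS[kind]:
        p=np.vstack([proj(n,circ(x,y,z0+z,r)) for z,r in part])
        hl=cv2.convexHull(p.astype(np.float32))
        cv2.fillPoly(im,[np.round((hl-np.array(off)+.5)*S*16-8).astype(np.int32)],1,shift=4)
    return im
def fit(ims,color,kind,x,y,z0,cams=("side","top"),R=40):
    data={}
    for n in cams:
        u,v=proj(n,[x,y,z0+.05])[0]; u0=max(int(u)-R,0);v0=max(int(v)-R,0)
        m=mask(ims[n],color)[v0:v0+2*R,u0:u0+2*R]
        k,l,st,c=cv2.connectedComponentsWithStats(m)
        # component of most overlap with initial silhouette
        mb=cv2.resize(m,None,fx=S,fy=S,interpolation=cv2.INTER_NEAREST)
        lb=cv2.resize(l.astype(np.uint8),None,fx=S,fy=S,interpolation=cv2.INTER_NEAREST)
        s=sil(n,kind,x,y,z0,mb.shape,(u0,v0))
        j=1+np.argmax([((lb==i)&(s>0)).sum() for i in range(1,k)])
        g=(lb==j).astype(np.uint8)
        cs,_=cv2.findContours(g,cv2.RETR_EXTERNAL,cv2.CHAIN_APPROX_NONE);g[:]=0;cv2.drawContours(g,cs,-1,1,-1)
        data[n]=(g,(u0,v0))
    def cost(p,cs=cams):
        t=0
        for n in cs:
            g,o=data[n];s=sil(n,kind,p[0],p[1],z0,g.shape,o)
            t+=1-(g&s).sum()/(g|s).sum()
        return t/len(cs)
    out={}
    for name,cs in [("both",cams)]+[(n,(n,)) for n in cams]:
        r=minimize(cost,[x,y],args=(cs,),method='Nelder-Mead',options=dict(initial_simplex=[[x,y],[x+.008,y],[x,y+.008]],xatol=1e-4,fatol=1e-4))
        out[name]=(np.round(r.x,4),round(r.fun,3))
    return out
E
python3 - <<'E'
from fit import *
ims={n:cv2.imread(f'pics/{n}0.png') for n in('side','top')}
L=[('sleeve_blue','blue','sleeve',(314,283),.076,0),('blue_other','blue','sleeve',(357,242),.076,0),('sleeve_green','green','sleeve',(512,258),.076,0),
('bucket_black','black','bucket',(210,273),.042,0),('bucket_orange','orange','bucket',(417,284),.042,0),
('red','red','cap',(265,179),.123,.008),('yellow','yellow','cap',(229,169),.123,.008)]
for nm,c,k,px,h,z0 in L:
    p=ray('top',*px,h)
    print(nm,p.round(4),fit(ims,c,k,p[0],p[1],z0))
print('white',ray('top',301,189,.123),'jar',ray('top',112,239,.07),'purple',ray('top',172,146,.115),'rack corners',[ray('top',*q,.05)[:2].round(4) for q in [(219,154),(208,187),(328,183),(320,217)]])
E
```

```text
sleeve_blue [ 0.4547 -0.0054  0.076 ] {'both': (array([ 0.455 , -0.0054]), np.float64(0.065)), 'side': (array([ 0.4548, -0.0042]), np.float64(0.085)), 'top': (array([ 0.455 , -0.0054]), np.float64(0.045))}
blue_other [ 0.5233 -0.0779  0.076 ] {'both': (array([ 0.5235, -0.0782]), np.float64(0.066)), 'side': (array([ 0.5233, -0.0779]), np.float64(0.079)), 'top': (array([ 0.5235, -0.0782]), np.float64(0.051))}
sleeve_green [ 0.4962 -0.341   0.076 ] {'both': (array([ 0.4965, -0.3426]), np.float64(0.089)), 'side': (array([ 0.4956, -0.3414]), np.float64(0.108)), 'top': (array([ 0.4962, -0.3426]), np.float64(0.069))}
bucket_black [0.4715 0.1733 0.042 ] {'both': (array([0.4728, 0.1736]), np.float64(0.116)), 'side': (array([0.4712, 0.1736]), np.float64(0.151)), 'top': (array([0.4719, 0.1736]), np.float64(0.081))}
bucket_orange [ 0.4518 -0.1859  0.042 ] {'both': (array([ 0.4532, -0.1859]), np.float64(0.118)), 'side': (array([ 0.4533, -0.187 ]), np.float64(0.181)), 'top': (array([ 0.4532, -0.1859]), np.float64(0.054))}
red [0.6218 0.0741 0.123 ] {'both': (array([0.6239, 0.0748]), np.float64(0.125)), 'side': (array([0.6241, 0.0744]), np.float64(0.121)), 'top': (array([0.6241, 0.0747]), np.float64(0.123))}
yellow [0.6377 0.1316 0.123 ] {'both': (array([0.6397, 0.133 ]), np.float64(0.1)), 'side': (array([0.6396, 0.133 ]), np.float64(0.094)), 'top': (array([0.6397, 0.1329]), np.float64(0.104))}
white [0.60580211 0.01648183 0.123     ] jar [0.52859867 0.33240751 0.07      ] purple [0.67640318 0.22471607 0.115     ] rack corners [array([0.6779, 0.1589]), array([0.6199, 0.1772]), array([ 0.6276, -0.0307]), array([ 0.5681, -0.0166])]
```

```bash
cat > go.py <<'E'
import numpy as np,sys
from scipy.spatial.transform import Rotation as R
from bench import *
def show():
    s=read_state();A=R.from_quat(s["ee_rot"]).as_matrix();return s,A
def target(yaw):  # jaw dir angle (deg), tool y down
    c,n=np.cos(np.radians(yaw)),np.sin(np.radians(yaw));x=np.array([c,n,0]);y=np.array([0,0,-1.]);return np.c_[x,y,np.cross(x,y)]
def plan(pos,yaw):
    s,A=show();y0=np.degrees(np.arctan2(A[1,0],A[0,0]))
    while yaw-y0>90:yaw-=180
    while yaw-y0<-90:yaw+=180
    T=target(yaw);rv=np.degrees(R.from_matrix(A.T@T).as_rotvec())
    d=np.array(pos)-s["tcp_pos"]
    print("t",round(s["time_s"],2),"tcp",s["tcp_pos"].round(4),"yaw",round(y0,2),"->",round(yaw,2),"gap",round(s["finger_gap"],4),"F",s["wrist_force"].round(1),"q6",s["joints"][[0,5]].round(2))
    print(" rotvec tool deg",rv.round(2)," shift cm in current tool",(A.T@d*100).round(2)," in target tool",(T.T@d*100).round(2))
if __name__=="__main__":
    a=list(map(float,sys.argv[1:]));plan(a[:3],a[3])
E
python3 go.py 0.455 -0.0052 0.2 0; python3 go.py 0.455 -0.0052 0.2 90;python3 go.py 0.455 -0.0052 0.2 -15
```

```text
t 0.1 tcp [ 0.1605 -0.6293  0.2302] yaw -75.69 -> 0.0 gap 0.0854 F [-0.4 -0.1 -0.7] q6 [-1.4  -0.08]
 rotvec tool deg [ -0.08 -75.69  -0.09]  shift cm in current tool [-53.19   3.12  43.96]  in target tool [29.45  3.02 62.41]
t 0.1 tcp [ 0.1605 -0.6293  0.2302] yaw -75.69 -> -90.0 gap 0.0854 F [-0.4 -0.1 -0.7] q6 [-1.4  -0.08]
 rotvec tool deg [ 1.000e-02  1.431e+01 -1.100e-01]  shift cm in current tool [-53.19   3.12  43.96]  in target tool [-62.41   3.02  29.45]
t 0.1 tcp [ 0.1605 -0.6293  0.2302] yaw -75.69 -> -15.0 gap 0.0854 F [-0.4 -0.1 -0.7] q6 [-1.4  -0.08]
 rotvec tool deg [-6.000e-02 -6.069e+01 -9.000e-02]  shift cm in current tool [-53.19   3.12  43.96]  in target tool [12.29  3.02 67.9 ]
```

>>> {"op": "carry_out", "data": {
  "hand": 100,
  "steps": [
    {"ry": -7.6},
    {"ry": -7.6},
    {"ry": -7.6},
    {"ry": -7.6},
    {"ry": -7.6},
    {"ry": -7.6},
    {"ry": -7.6},
    {"ry": -7.6}
  ]
}}

```text
invalid input at $.steps[0]: expected keys dx, dy, dz, rx, ry, rz
```

```bash
python3 go.py 0.455 -0.0052 0.2 -15
```

```text
t 0.1 tcp [ 0.1605 -0.6293  0.2302] yaw -75.69 -> -15.0 gap 0.0854 F [-0.4 -0.1 -0.7] q6 [-1.4  -0.08]
 rotvec tool deg [-6.000e-02 -6.069e+01 -9.000e-02]  shift cm in current tool [-53.19   3.12  43.96]  in target tool [12.29  3.02 67.9 ]
```

>>> {"op": "carry_out", "data": {
  "hand": 100,
  "steps": [
    {"dx": 0,"dy": 0,"dz": 0,"rx": 0,"ry": -7.6,"rz": 0},
    {"dx": 0,"dy": 0,"dz": 0,"rx": 0,"ry": -7.6,"rz": 0},
    {"dx": 0,"dy": 0,"dz": 0,"rx": 0,"ry": -7.6,"rz": 0},
    {"dx": 0,"dy": 0,"dz": 0,"rx": 0,"ry": -7.6,"rz": 0},
    {"dx": 0,"dy": 0,"dz": 0,"rx": 0,"ry": -7.6,"rz": 0},
    {"dx": 0,"dy": 0,"dz": 0,"rx": 0,"ry": -7.6,"rz": 0},
    {"dx": 0,"dy": 0,"dz": 0,"rx": 0,"ry": -7.6,"rz": 0},
    {"dx": 0,"dy": 0,"dz": 0,"rx": 0,"ry": -7.6,"rz": 0},
    {"dx": 0,"dy": 0,"dz": 0,"rx": 0,"ry": 0,"rz": 0}
  ]
}}

```text
time_s: 1.0
tcp_pos: [0.16, -0.6259, 0.2231]
ee_rot: [-0.698, 0.078, -0.075, 0.708]
wrist_force: [-0.2, -0.4, 0.4]
finger_gap: 0.0853
```

```bash
python3 go.py 0.455 -0.0052 0.2 -15
```

```text
t 1.0 tcp [ 0.16   -0.6259  0.2231] yaw -12.42 -> -15.0 gap 0.0853 F [-0.2 -0.4  0.4] q6 [-1.4  -1.19]
 rotvec tool deg [-0.71  2.58 -0.3 ]  shift cm in current tool [15.47  3.07 66.93]  in target tool [12.43  2.31 67.59]
```

>>> {"op": "carry_out", "data": {
  "steps": [
    {"dx": 0,"dy": 0,"dz": 0,"rx": -0.7,"ry": 2.6,"rz": -0.3},
    {"dx": 0.8,"dy": 0,"dz": 4.2,"rx": 0,"ry": 0,"rz": 0},
    {"dx": 0.8,"dy": 0,"dz": 4.2,"rx": 0,"ry": 0,"rz": 0},
    {"dx": 0.8,"dy": 0,"dz": 4.2,"rx": 0,"ry": 0,"rz": 0},
    {"dx": 0.8,"dy": 0,"dz": 4.2,"rx": 0,"ry": 0,"rz": 0},
    {"dx": 0.8,"dy": 0,"dz": 4.2,"rx": 0,"ry": 0,"rz": 0},
    {"dx": 0.8,"dy": 0,"dz": 4.2,"rx": 0,"ry": 0,"rz": 0},
    {"dx": 0.8,"dy": 0,"dz": 4.2,"rx": 0,"ry": 0,"rz": 0},
    {"dx": 0.8,"dy": 0,"dz": 4.2,"rx": 0,"ry": 0,"rz": 0},
    {"dx": 0,"dy": 0,"dz": 0,"rx": 0,"ry": 0,"rz": 0}
  ]
}}

```text
time_s: 2.0
tcp_pos: [0.3174, -0.3088, 0.2188]
ee_rot: [-0.697, 0.106, -0.106, 0.701]
wrist_force: [-0.1, -0.1, -0.6]
finger_gap: 0.0852
```

```bash
python3 go.py 0.455 -0.0052 0.2 -15
```

```text
t 2.0 tcp [ 0.3174 -0.3088  0.2188] yaw -17.27 -> -15.0 gap 0.0852 F [-0.1 -0.1 -0.6] q6 [-0.9  -0.59]
 rotvec tool deg [-0.29 -2.27 -0.1 ]  shift cm in current tool [ 4.14  2.04 33.06]  in target tool [ 5.44  1.88 32.88]
```

>>> {"op": "carry_out", "data": {
  "steps": [
    {"dx": 0.6,"dy": 0,"dz": 4.2,"rx": -0.3,"ry": -2.3,"rz": 0},
    {"dx": 0.6,"dy": 0,"dz": 4.2,"rx": 0,"ry": 0,"rz": 0},
    {"dx": 0.6,"dy": 0,"dz": 4.2,"rx": 0,"ry": 0,"rz": 0},
    {"dx": 0.6,"dy": 0,"dz": 4.2,"rx": 0,"ry": 0,"rz": 0},
    {"dx": 0.6,"dy": 0,"dz": 4.2,"rx": 0,"ry": 0,"rz": 0},
    {"dx": 0.6,"dy": 0,"dz": 4.2,"rx": 0,"ry": 0,"rz": 0},
    {"dx": 0.6,"dy": 0,"dz": 4,"rx": 0,"ry": 0,"rz": 0},
    {"dx": 0.6,"dy": 0,"dz": 3,"rx": 0,"ry": 0,"rz": 0},
    {"dx": 0,"dy": 0,"dz": 0,"rx": 0,"ry": 0,"rz": 0}
  ]
}}

```text
time_s: 2.9
tcp_pos: [0.4555, -0.0048, 0.2181]
ee_rot: [0.701, -0.102, 0.103, -0.698]
wrist_force: [-0.6, -0.1, 0.3]
finger_gap: 0.0855
```

```bash
python3 go.py 0.455 -0.0052 0.15 -15
```

```text
t 2.9 tcp [ 0.4555 -0.0048  0.2181] yaw -16.67 -> -15.0 gap 0.0855 F [-0.6 -0.1  0.3] q6 [-0.13  0.17]
 rotvec tool deg [ 0.22 -1.67  0.1 ]  shift cm in current tool [-0.05  6.81 -0.03]  in target tool [-0.04  6.81 -0.05]
```

>>> {"op": "carry_out", "data": {
  "steps": [
    {"dx": 0,"dy": 1,"dz": 0,"rx": 0.2,"ry": -1.6,"rz": 0.1},
    {"dx": 0,"dy": 2,"dz": 0,"rx": 0,"ry": 0,"rz": 0},
    {"dx": 0,"dy": 2,"dz": 0,"rx": 0,"ry": 0,"rz": 0},
    {"dx": 0,"dy": 2,"dz": 0,"rx": 0,"ry": 0,"rz": 0},
    {"dx": 0,"dy": 1,"dz": 0,"rx": 0,"ry": 0,"rz": 0},
    {"dx": 0,"dy": 0,"dz": 0,"rx": 0,"ry": 0,"rz": 0}
  ]
}}

```text
time_s: 3.5
tcp_pos: [0.4535, -0.0109, 0.1322]
ee_rot: [0.701, -0.096, 0.095, -0.7]
wrist_force: [0.2, -0.4, -0.0]
finger_gap: 0.0853
```

```bash
python3 go.py 0.455 -0.0052 0.048 -15; python3 -c "
from h import *
cv2.imwrite('pics/s1.png',cv2.resize(camera('side')[150:350,250:500],None,fx=3,fy=3))"
```

```text
t 3.5 tcp [ 0.4535 -0.0109  0.1322] yaw -15.49 -> -15.0 gap 0.0853 F [ 0.2 -0.4 -0. ] q6 [-0.14  0.13]
 rotvec tool deg [ 0.15 -0.49 -0.11]  shift cm in current tool [0.   8.42 0.61]  in target tool [-0.01  8.42  0.59]
```

View pics/s1.png

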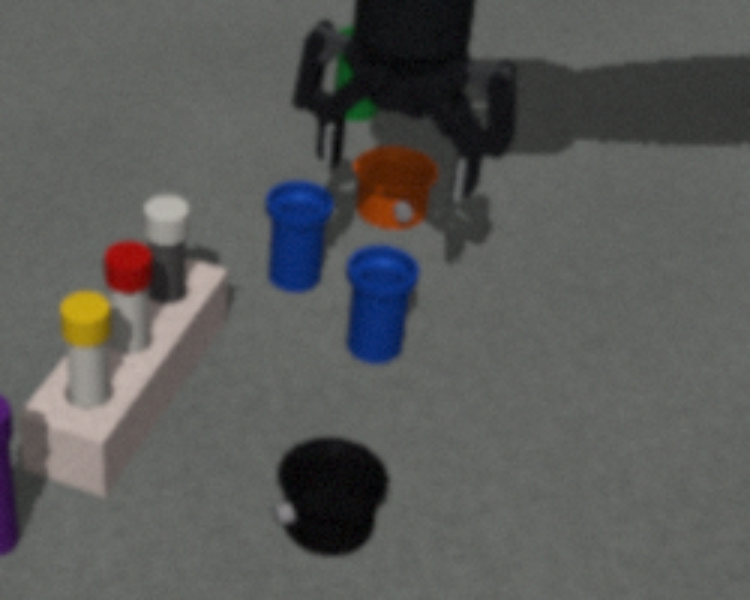

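```bash
python3 -c "
from h import *
s=np.array([.966,-.259,0])*.0427
p=np.array([.4535,-.0109,.145])
print(proj('side',[p+s,p-s,p]))"
```

```text
[[361.85060265 205.07533692]
 [401.0853097  215.09259879]
 [381.1936482  210.01393255]]
```

>>> {"op": "carry_out", "data": {
  "steps": [
    {"dx": 0,"dy": 1,"dz": 0.6,"rx": 0.1,"ry": -0.5,"rz": -0.1},
    {"dx": 0,"dy": 1,"dz": 0,"rx": 0,"ry": 0,"rz": 0},
    {"dx": 0,"dy": 1,"dz": 0,"rx": 0,"ry": 0,"rz": 0},
    {"dx": 0,"dy": 0,"dz": 0,"rx": 0,"ry": 0,"rz": 0}
  ]
}}

```text
time_s: 3.95
tcp_pos: [0.4574, -0.0056, 0.1031]
ee_rot: [0.701, -0.09, 0.094, -0.701]
wrist_force: [-0.6, -0.1, -0.1]
finger_gap: 0.0852
```

```bash
python3 go.py 0.455 -0.0052 0.048 -15
```

```text
t 3.95 tcp [ 0.4574 -0.0056  0.1031] yaw -15.01 -> -15.0 gap 0.0852 F [-0.6 -0.1 -0.1] q6 [-0.13  0.13]
 rotvec tool deg [ 0.   -0.01  0.33]  shift cm in current tool [-0.27  5.51 -0.02]  in target tool [-0.24  5.51 -0.02]
```

>>> {"op": "carry_out", "data": {
  "steps": [
    {"dx": -0.2,"dy": 1,"dz": 0,"rx": 0,"ry": 0,"rz": 0.3},
    {"dx": 0,"dy": 1,"dz": 0,"rx": 0,"ry": 0,"rz": 0},
    {"dx": 0,"dy": 1,"dz": 0,"rx": 0,"ry": 0,"rz": 0},
    {"dx": 0,"dy": 1,"dz": 0,"rx": 0,"ry": 0,"rz": 0},
    {"dx": 0,"dy": 0,"dz": 0,"rx": 0,"ry": 0,"rz": 0}
  ]
}}

```text
time_s: 4.45
tcp_pos: [0.4554, -0.0048, 0.0596]
ee_rot: [0.701, -0.092, 0.092, -0.701]
wrist_force: [-0.1, -0.7, -0.7]
finger_gap: 0.0855
```

```bash
python3 go.py 0.455 -0.0052 0.048 -15
```

```text
t 4.45 tcp [ 0.4554 -0.0048  0.0596] yaw -14.97 -> -15.0 gap 0.0855 F [-0.1 -0.7 -0.7] q6 [-0.13  0.13]
 rotvec tool deg [0.01 0.03 0.01]  shift cm in current tool [-0.03  1.16 -0.05]  in target tool [-0.03  1.16 -0.05]
```

>>> {"op": "carry_out", "data": {
  "steps": [
    {"dx": 0,"dy": 1.1,"dz": 0,"rx": 0,"ry": 0,"rz": 0},
    {"dx": 0,"dy": 0,"dz": 0,"rx": 0,"ry": 0,"rz": 0}
  ]
}}

```text
time_s: 4.65
tcp_pos: [0.4553, -0.0048, 0.0474]
ee_rot: [0.701, -0.092, 0.092, -0.701]
wrist_force: [0.3, 0.1, 0.0]
finger_gap: 0.0853
```

>>> {"op": "carry_out", "data": {
  "hand": 0,
  "steps": [
    {"dx": 0,"dy": 0,"dz": 0,"rx": 0,"ry": 0,"rz": 0},
    {"dx": 0,"dy": 0,"dz": 0,"rx": 0,"ry": 0,"rz": 0},
    {"dx": 0,"dy": 0,"dz": 0,"rx": 0,"ry": 0,"rz": 0},
    {"dx": 0,"dy": 0,"dz": 0,"rx": 0,"ry": 0,"rz": 0},
    {"dx": 0,"dy": 0,"dz": 0,"rx": 0,"ry": 0,"rz": 0},
    {"dx": 0,"dy": 0,"dz": 0,"rx": 0,"ry": 0,"rz": 0},
    {"dx": 0,"dy": 0,"dz": 0,"rx": 0,"ry": 0,"rz": 0},
    {"dx": 0,"dy": 0,"dz": 0,"rx": 0,"ry": 0,"rz": 0}
  ]
}}

```text
time_s: 5.45
tcp_pos: [0.4566, -0.005, 0.0491]
ee_rot: [0.701, -0.091, 0.093, -0.701]
wrist_force: [-0.0, 0.1, -0.3]
finger_gap: 0.0473
```

```bash
python3 go.py 0.455 -0.0052 0.18 -15
```

```text
t 5.45 tcp [ 0.4566 -0.005   0.0491] yaw -14.98 -> -15.0 gap 0.0473 F [-0.   0.1 -0.3] q6 [-0.13  0.13]
 rotvec tool deg [-0.01  0.02  0.14]  shift cm in current tool [ -0.11 -13.09  -0.06]  in target tool [ -0.15 -13.09  -0.06]
```

>>> {"op": "carry_out", "data": {
  "steps": [
    {"dx": 0,"dy": 0,"dz": 0,"rx": 0,"ry": 0,"rz": 0},
    {"dx": 0,"dy": 0,"dz": 0,"rx": 0,"ry": 0,"rz": 0}
  ]
}}

```text
time_s: 5.65
tcp_pos: [0.4564, -0.005, 0.0489]
ee_rot: [0.701, -0.091, 0.093, -0.701]
wrist_force: [-0.2, 0.2, -0.4]
finger_gap: 0.0473
```

```bash
python3 -c "
from h import *
print(read_state()['finger_gap'])
cv2.imwrite('pics/s2.png',cv2.resize(camera('side')[180:330,300:500],None,fx=4,fy=4))"
```

```text
0.04734209708410251
```

View pics/s2.png

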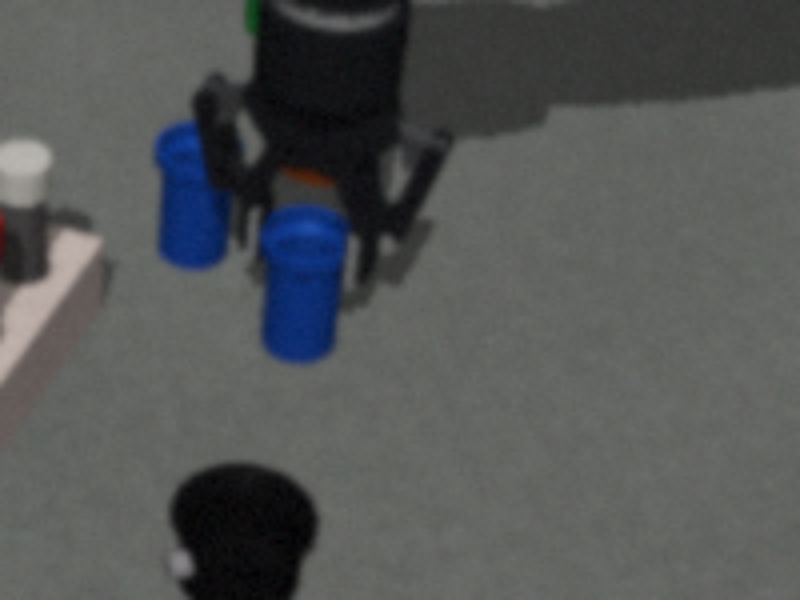

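>>> {"op": "carry_out", "data": {
  "steps": [
    {"dx": 0,"dy": -0.7,"dz": 0,"rx": 0,"ry": 0,"rz": 0},
    {"dx": 0,"dy": -0.7,"dz": 0,"rx": 0,"ry": 0,"rz": 0},
    {"dx": 0,"dy": -0.7,"dz": 0,"rx": 0,"ry": 0,"rz": 0},
    {"dx": 0,"dy": -0.7,"dz": 0,"rx": 0,"ry": 0,"rz": 0},
    {"dx": 0,"dy": 0,"dz": 0,"rx": 0,"ry": 0,"rz": 0}
  ]
}}

```text
time_s: 6.2
tcp_pos: [0.4569, -0.005, 0.0801]
ee_rot: [0.701, -0.091, 0.093, -0.701]
wrist_force: [0.2, 0.8, 0.3]
finger_gap: 0.0473
```

```bash
python3 go.py 0.455 -0.0052 0.18 -15; python3 -c "
from h import *
cv2.imwrite('pics/s3.png',cv2.resize(camera('side')[180:330,300:500],None,fx=4,fy=4))"
```

```text
t 6.2 tcp [ 0.4569 -0.005   0.0801] yaw -14.98 -> -15.0 gap 0.0473 F [0.2 0.8 0.3] q6 [-0.13  0.13]
 rotvec tool deg [-0.02  0.02  0.2 ]  shift cm in current tool [-0.14 -9.99 -0.06]  in target tool [-0.18 -9.99 -0.07]
```

View pics/s3.png

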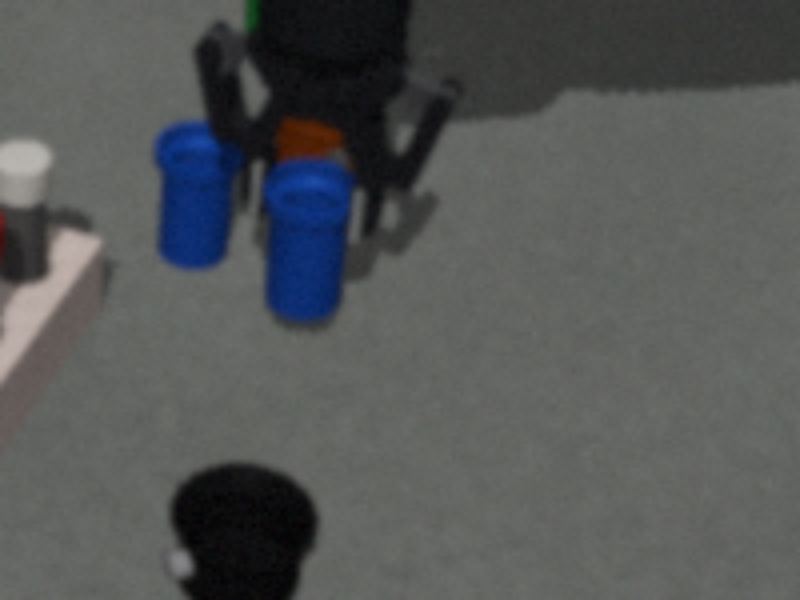

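```bash
python3 -c "
from fit import *
ims={n:camera(n) for n in('side','top')}
p=read_state()['tcp_pos']
for z in (.028,.031,.034): print(z,fit(ims,'blue','sleeve',p[0],p[1],z,cams=('side',)))
cv2.imwrite('pics/t3.png',cv2.resize(ims['top'][180:360,180:420],None,fx=3,fy=3))
"
```

```text
0.028 {'both': (array([ 0.4568, -0.009 ]), np.float64(0.075)), 'side': (array([ 0.4568, -0.009 ]), np.float64(0.075))}
0.031 {'both': (array([ 0.4567, -0.005 ]), np.float64(0.079)), 'side': (array([ 0.4567, -0.005 ]), np.float64(0.079))}
0.034 {'both': (array([ 0.4566, -0.0015]), np.float64(0.084)), 'side': (array([ 0.4566, -0.0015]), np.float64(0.084))}
```

View pics/t3.png

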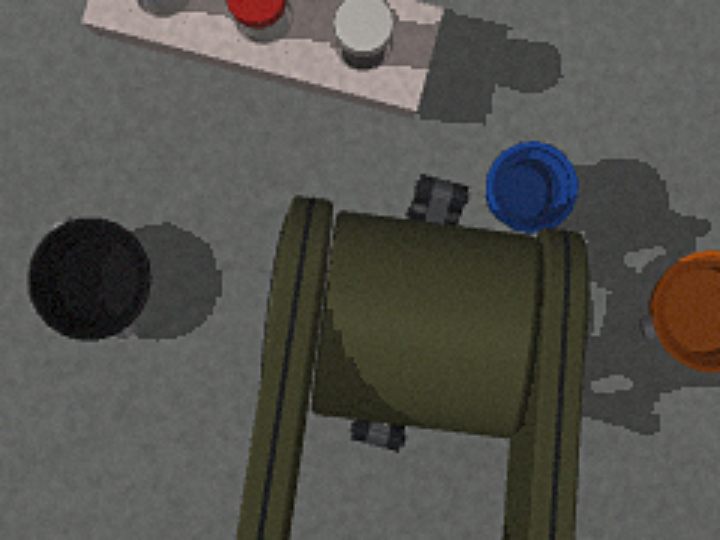

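>>> {"op": "carry_out", "data": {
  "steps": [
    {"dx": -0.2,"dy": -2,"dz": 0,"rx": 0,"ry": 0,"rz": 0.2},
    {"dx": 0,"dy": -2,"dz": 0,"rx": 0,"ry": 0,"rz": 0},
    {"dx": 0,"dy": -2,"dz": 0,"rx": 0,"ry": 0,"rz": 0},
    {"dx": 0,"dy": -0.5,"dz": 0,"rx": 0,"ry": 0,"rz": 0},
    {"dx": 0,"dy": 0,"dz": 0,"rx": 0,"ry": 0,"rz": 0}
  ]
}}

```text
time_s: 6.85
tcp_pos: [0.4513, -0.0041, 0.1418]
ee_rot: [-0.701, 0.096, -0.088, 0.701]
wrist_force: [-0.6, -0.2, -0.3]
finger_gap: 0.0475
```

```bash
python3 go.py 0.472 0.1735 0.14 -15
```

```text
t 6.85 tcp [ 0.4513 -0.0041  0.1418] yaw -14.98 -> -15.0 gap 0.0475 F [-0.6 -0.2 -0.3] q6 [-0.13  0.13]
 rotvec tool deg [ 0.06  0.02 -0.6 ]  shift cm in current tool [-2.58  0.19 17.69]  in target tool [-2.59  0.18 17.69]
```

>>> {"op": "carry_out", "data": {
  "steps": [
    {"dx": -0.4,"dy": 0,"dz": 2.9,"rx": 0,"ry": 0,"rz": -0.6},
    {"dx": -0.4,"dy": 0,"dz": 2.9,"rx": 0,"ry": 0,"rz": 0},
    {"dx": -0.4,"dy": 0,"dz": 2.9,"rx": 0,"ry": 0,"rz": 0},
    {"dx": -0.4,"dy": 0,"dz": 2.9,"rx": 0,"ry": 0,"rz": 0},
    {"dx": -0.4,"dy": 0,"dz": 2.9,"rx": 0,"ry": 0,"rz": 0},
    {"dx": -0.4,"dy": 0,"dz": 2.9,"rx": 0,"ry": 0,"rz": 0},
    {"dx": 0,"dy": 0,"dz": 0,"rx": 0,"ry": 0,"rz": 0}
  ]
}}

```text
time_s: 7.55
tcp_pos: [0.4694, 0.1749, 0.1312]
ee_rot: [0.703, -0.098, 0.089, -0.699]
wrist_force: [0.7, -0.5, -0.3]
finger_gap: 0.0473
```

```bash
python3 go.py 0.472 0.1735 0.14 -15
```

```text
t 7.55 tcp [0.4694 0.1749 0.1312] yaw -15.23 -> -15.0 gap 0.0473 F [ 0.7 -0.5 -0.3] q6 [0.25 0.52]
 rotvec tool deg [ 0.38 -0.23 -0.65]  shift cm in current tool [ 0.28 -0.88 -0.07]  in target tool [ 0.29 -0.88 -0.06]
```

>>> {"op": "carry_out", "data": {
  "steps": [
    {"dx": 0.3,"dy": 0,"dz": -0.1,"rx": 0.4,"ry": -0.2,"rz": -0.6},
    {"dx": 0,"dy": 0.7,"dz": 0,"rx": 0,"ry": 0,"rz": 0},
    {"dx": 0,"dy": 0.7,"dz": 0,"rx": 0,"ry": 0,"rz": 0},
    {"dx": 0,"dy": 0.7,"dz": 0,"rx": 0,"ry": 0,"rz": 0},
    {"dx": 0,"dy": 0,"dz": 0,"rx": 0,"ry": 0,"rz": 0}
  ]
}}

```text
time_s: 8.05
tcp_pos: [0.4696, 0.17, 0.1042]
ee_rot: [0.702, -0.095, 0.091, -0.7]
wrist_force: [-0.9, -0.5, -0.7]
finger_gap: 0.0471
```

```bash
python3 go.py 0.472 0.1735 0.054 -15; python3 -c "
from fit import *
ims={n:camera(n) for n in('side','top')}
p=read_state()['tcp_pos']
print(fit(ims,'blue','sleeve',p[0],p[1],p[2]-.049,cams=('side',)))
cv2.imwrite('pics/s4.png',cv2.resize(ims['side'][230:350,280:440],None,fx=4,fy=4))
"
```

```text
t 8.05 tcp [0.4696 0.17   0.1042] yaw -15.12 -> -15.0 gap 0.0471 F [-0.9 -0.5 -0.7] q6 [0.24 0.5 ]
 rotvec tool deg [ 0.19 -0.12 -0.33]  shift cm in current tool [0.17 5.02 0.41]  in target tool [0.14 5.02 0.4 ]
{'both': (array([0.4699, 0.1722]), np.float64(0.092)), 'side': (array([0.4699, 0.1722]), np.float64(0.092))}
```

View pics/s4.png

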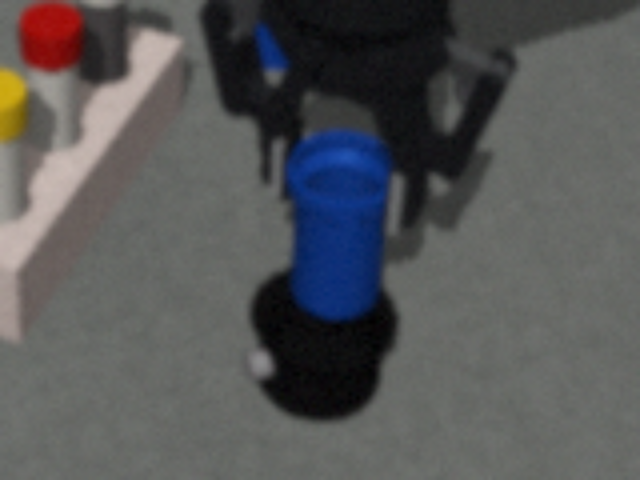

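>>> {"op": "carry_out", "data": {
  "steps": [
    {"dx": 0.1,"dy": 0,"dz": 0.3,"rx": 0.2,"ry": -0.1,"rz": -0.3},
    {"dx": 0,"dy": 0.6,"dz": 0,"rx": 0,"ry": 0,"rz": 0},
    {"dx": 0,"dy": 0.6,"dz": 0,"rx": 0,"ry": 0,"rz": 0},
    {"dx": 0,"dy": 0.6,"dz": 0,"rx": 0,"ry": 0,"rz": 0},
    {"dx": 0,"dy": 0,"dz": 0,"rx": 0,"ry": 0,"rz": 0}
  ]
}}

```text
time_s: 8.65
tcp_pos: [0.4734, 0.1734, 0.0873]
ee_rot: [-0.7, 0.091, -0.094, 0.702]
wrist_force: [-0.3, -0.4, 0.0]
finger_gap: 0.0471
```

```bash
python3 go.py 0.472 0.1735 0.054 -15
```

```text
t 8.65 tcp [0.4734 0.1734 0.0873] yaw -15.01 -> -15.0 gap 0.0471 F [-0.3 -0.4  0. ] q6 [0.24 0.51]
 rotvec tool deg [-0.17 -0.01  0.24]  shift cm in current tool [-0.15  3.33 -0.04]  in target tool [-0.14  3.33 -0.03]
```

>>> {"op": "carry_out", "data": {
  "steps": [
    {"dx": -0.1,"dy": 0.5,"dz": 0,"rx": -0.2,"ry": 0,"rz": 0.2},
    {"dx": 0,"dy": 0.5,"dz": 0,"rx": 0,"ry": 0,"rz": 0},
    {"dx": 0,"dy": 0.5,"dz": 0,"rx": 0,"ry": 0,"rz": 0},
    {"dx": 0,"dy": 0.5,"dz": 0,"rx": 0,"ry": 0,"rz": 0},
    {"dx": 0,"dy": 0.5,"dz": 0,"rx": 0,"ry": 0,"rz": 0},
    {"dx": 0,"dy": 0,"dz": 0,"rx": 0,"ry": 0,"rz": 0}
  ]
}}

```text
time_s: 9.25
tcp_pos: [0.472, 0.1737, 0.0595]
ee_rot: [0.702, -0.093, 0.092, -0.701]
wrist_force: [-0.0, 0.0, -0.1]
finger_gap: 0.0474
```

```bash
python3 go.py 0.472 0.1735 0.054 -15
```

```text
t 9.25 tcp [0.472  0.1737 0.0595] yaw -15.0 -> -15.0 gap 0.0474 F [-0.   0.  -0.1] q6 [0.25 0.51]
 rotvec tool deg [ 0.08 -0.   -0.03]  shift cm in current tool [ 0.    0.55 -0.01]  in target tool [ 0.    0.55 -0.02]
```

>>> {"op": "carry_out", "data": {
  "steps": [
    {"dx": 0,"dy": 0.2,"dz": 0,"rx": 0,"ry": 0,"rz": 0},
    {"dx": 0,"dy": 0.2,"dz": 0,"rx": 0,"ry": 0,"rz": 0},
    {"dx": 0,"dy": 0.1,"dz": 0,"rx": 0,"ry": 0,"rz": 0},
    {"dx": 0,"dy": 0.1,"dz": 0,"rx": 0,"ry": 0,"rz": 0}
  ]
}}

```text
time_s: 9.65
tcp_pos: [0.4725, 0.1738, 0.0535]
ee_rot: [0.701, -0.092, 0.092, -0.701]
wrist_force: [-1.0, -0.6, -0.4]
finger_gap: 0.0476
```

```bash
python3 go.py 0.472 0.1735 0.054 -15
```

```text
t 9.65 tcp [0.4725 0.1738 0.0535] yaw -15.0 -> -15.0 gap 0.0476 F [-1.  -0.6 -0.4] q6 [0.25 0.51]
 rotvec tool deg [0.06 0.   0.02]  shift cm in current tool [-0.04 -0.05 -0.04]  in target tool [-0.04 -0.05 -0.04]
```

Nudge down until I feel contact.

>>> {"op": "carry_out", "data": {
  "steps": [
    {"dx": 0,"dy": 0.1,"dz": 0,"rx": 0,"ry": 0,"rz": 0},
    {"dx": 0,"dy": 0.1,"dz": 0,"rx": 0,"ry": 0,"rz": 0}
  ]
}}

```text
time_s: 9.85
tcp_pos: [0.4729, 0.1743, 0.0534]
ee_rot: [0.701, -0.093, 0.092, -0.701]
wrist_force: [-4.7, -0.6, 6.7]
finger_gap: 0.0475
```

>>> {"op": "carry_out", "data": {
  "hand": 100,
  "steps": [
    {"dx": 0,"dy": 0,"dz": 0,"rx": 0,"ry": 0,"rz": 0},
    {"dx": 0,"dy": 0,"dz": 0,"rx": 0,"ry": 0,"rz": 0},
    {"dx": 0,"dy": 0,"dz": 0,"rx": 0,"ry": 0,"rz": 0},
    {"dx": 0,"dy": 0,"dz": 0,"rx": 0,"ry": 0,"rz": 0},
    {"dx": 0,"dy": 0,"dz": 0,"rx": 0,"ry": 0,"rz": 0},
    {"dx": 0,"dy": 0,"dz": 0,"rx": 0,"ry": 0,"rz": 0}
  ]
}}

```text
time_s: 10.45
tcp_pos: [0.4736, 0.1744, 0.0539]
ee_rot: [-0.701, 0.092, -0.093, 0.701]
wrist_force: [0.5, 0.4, 1.1]
finger_gap: 0.0855
```

```bash
python3 go.py 0.472 0.1735 0.2 -15
```

```text
t 10.45 tcp [0.4736 0.1744 0.0539] yaw -15.01 -> -15.0 gap 0.0855 F [0.5 0.4 1.1] q6 [0.25 0.51]
 rotvec tool deg [-0.03 -0.01  0.08]  shift cm in current tool [ -0.11 -14.61  -0.12]  in target tool [ -0.13 -14.61  -0.13]
```

>>> {"op": "carry_out", "data": {
  "steps": [
    {"dx": 0,"dy": -1.5,"dz": 0,"rx": 0,"ry": 0,"rz": 0},
    {"dx": 0,"dy": -2,"dz": 0,"rx": 0,"ry": 0,"rz": 0},
    {"dx": 0,"dy": -2.5,"dz": 0,"rx": 0,"ry": 0,"rz": 0},
    {"dx": 0,"dy": -2.5,"dz": 0,"rx": 0,"ry": 0,"rz": 0},
    {"dx": 0,"dy": -2.5,"dz": 0,"rx": 0,"ry": 0,"rz": 0},
    {"dx": 0,"dy": -2,"dz": 0,"rx": 0,"ry": 0,"rz": 0},
    {"dx": 0,"dy": 0,"dz": 0,"rx": 0,"ry": 0,"rz": 0}
  ]
}}

```text
time_s: 11.15
tcp_pos: [0.4734, 0.1743, 0.1945]
ee_rot: [-0.701, 0.091, -0.094, 0.701]
wrist_force: [0.5, 0.3, 0.5]
finger_gap: 0.0854
```

```bash
python3 go.py 0.624 0.0747 0.19 -15; python3 -c "
from fit import *
ims={n:camera(n) for n in('side','top')}
print(fit(ims,'blue','sleeve',.472,.1735,.005,cams=('side',)))
cv2.imwrite('pics/s5.png',cv2.resize(ims['side'][230:350,280:440],None,fx=4,fy=4))
"
```

```text
t 11.15 tcp [0.4734 0.1743 0.1945] yaw -15.01 -> -15.0 gap 0.0854 F [0.5 0.3 0.5] q6 [0.25 0.51]
 rotvec tool deg [-0.09 -0.01  0.19]  shift cm in current tool [17.13  0.5  -5.72]  in target tool [17.13  0.45 -5.72]
{'both': (array([0.4714, 0.1757]), np.float64(0.188)), 'side': (array([0.4714, 0.1757]), np.float64(0.188))}
```

View pics/s5.png

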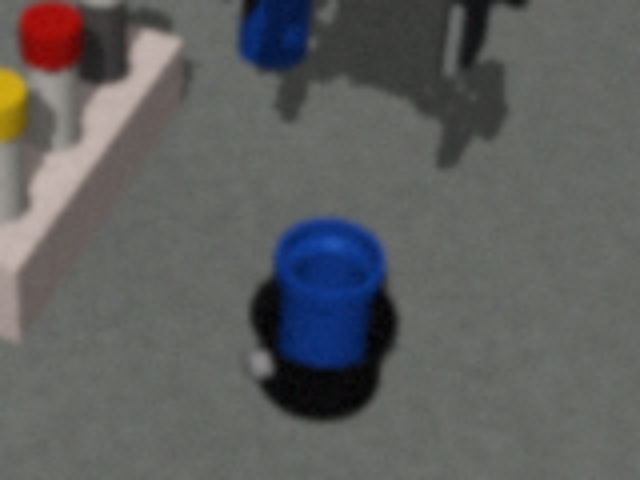

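>>> {"op": "carry_out", "data": {
  "steps": [
    {"dx": 2.8,"dy": 0,"dz": -0.95,"rx": 0,"ry": 0,"rz": 0.2},
    {"dx": 2.8,"dy": 0,"dz": -0.95,"rx": 0,"ry": 0,"rz": 0},
    {"dx": 2.8,"dy": 0,"dz": -0.95,"rx": 0,"ry": 0,"rz": 0},
    {"dx": 2.8,"dy": 0,"dz": -0.95,"rx": 0,"ry": 0,"rz": 0},
    {"dx": 2.8,"dy": 0,"dz": -0.95,"rx": 0,"ry": 0,"rz": 0},
    {"dx": 2.8,"dy": 0,"dz": -0.95,"rx": 0,"ry": 0,"rz": 0},
    {"dx": 0,"dy": 0,"dz": 0,"rx": 0,"ry": 0,"rz": 0}
  ]
}}

```text
time_s: 11.95
tcp_pos: [0.6167, 0.0716, 0.1748]
ee_rot: [0.703, -0.101, 0.082, -0.699]
wrist_force: [0.4, 0.4, 0.4]
finger_gap: 0.0856
```

```bash
python3 go.py 0.624 0.0747 0.088 -15; python3 -c "
from fit import *
PARTS['col']=[[(.066,.026),(.076,.026)]]
ims={n:camera(n) for n in('side','top')}
cv2.imwrite('pics/t6.png',ims['top'])
p=.472,.1735
cv2.imwrite('pics/t6c.png',cv2.resize(ims['top'][220:320,150:270],None,fx=5,fy=5))
"
```

```text
t 11.95 tcp [0.6167 0.0716 0.1748] yaw -14.87 -> -15.0 gap 0.0856 F [0.4 0.4 0.4] q6 [0.03 0.29]
 rotvec tool deg [ 0.46  0.13 -1.46]  shift cm in current tool [0.85 8.66 0.55]  in target tool [0.62 8.68 0.48]
```

View pics/t6c.png

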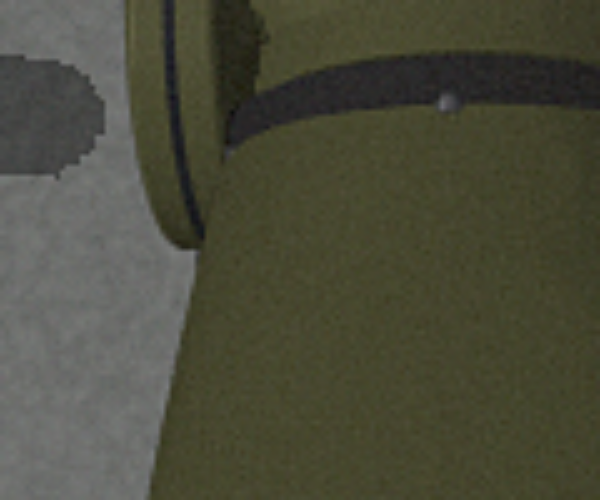

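>>> {"op": "carry_out", "data": {
  "steps": [
    {"dx": 0.8,"dy": 0,"dz": 0.5,"rx": 0.5,"ry": 0.1,"rz": -1.4},
    {"dx": 0,"dy": 1,"dz": 0,"rx": 0,"ry": 0,"rz": 0},
    {"dx": 0,"dy": 1,"dz": 0,"rx": 0,"ry": 0,"rz": 0},
    {"dx": 0,"dy": 1,"dz": 0,"rx": 0,"ry": 0,"rz": 0},
    {"dx": 0,"dy": 0,"dz": 0,"rx": 0,"ry": 0,"rz": 0}
  ]
}}

```text
time_s: 12.55
tcp_pos: [0.6202, 0.079, 0.1395]
ee_rot: [-0.701, 0.092, -0.089, 0.702]
wrist_force: [-0.6, -0.3, 1.0]
finger_gap: 0.0854
```

```bash
python3 go.py 0.624 0.0747 0.09 -15
```

```text
t 12.55 tcp [0.6202 0.079  0.1395] yaw -14.7 -> -15.0 gap 0.0854 F [-0.6 -0.3  1. ] q6 [0.04 0.3 ]
 rotvec tool deg [-0.06  0.3  -0.3 ]  shift cm in current tool [ 0.5   4.95 -0.32]  in target tool [ 0.48  4.95 -0.31]
```

>>> {"op": "carry_out", "data": {
  "steps": [
    {"dx": 0.5,"dy": 0,"dz": -0.3,"rx": 0,"ry": 0.3,"rz": -0.3},
    {"dx": 0,"dy": 1,"dz": 0,"rx": 0,"ry": 0,"rz": 0},
    {"dx": 0,"dy": 1,"dz": 0,"rx": 0,"ry": 0,"rz": 0},
    {"dx": 0,"dy": 1,"dz": 0,"rx": 0,"ry": 0,"rz": 0},
    {"dx": 0,"dy": 0,"dz": 0,"rx": 0,"ry": 0,"rz": 0}
  ]
}}

```text
time_s: 13.05
tcp_pos: [0.6245, 0.0745, 0.1068]
ee_rot: [-0.701, 0.092, -0.093, 0.701]
wrist_force: [0.1, 0.5, -0.4]
finger_gap: 0.0851
```

```bash
python3 go.py 0.624 0.0747 0.09 -15
```

```text
t 13.05 tcp [0.6245 0.0745 0.1068] yaw -15.02 -> -15.0 gap 0.0851 F [ 0.1  0.5 -0.4] q6 [0.03 0.29]
 rotvec tool deg [-0.05 -0.02  0.03]  shift cm in current tool [-0.05  1.68  0.01]  in target tool [-0.05  1.68  0.01]
```

>>> {"op": "carry_out", "data": {
  "steps": [
    {"dx": 0,"dy": 0.8,"dz": 0,"rx": 0,"ry": 0,"rz": 0},
    {"dx": 0,"dy": 0.8,"dz": 0,"rx": 0,"ry": 0,"rz": 0},
    {"dx": 0,"dy": 0,"dz": 0,"rx": 0,"ry": 0,"rz": 0}
  ]
}}

```text
time_s: 13.35
tcp_pos: [0.6245, 0.0745, 0.0892]
ee_rot: [-0.701, 0.092, -0.093, 0.701]
wrist_force: [0.0, 0.3, 0.1]
finger_gap: 0.0856
```

>>> {"op": "carry_out", "data": {
  "hand": 0,
  "steps": [
    {"dx": 0,"dy": 0,"dz": 0,"rx": 0,"ry": 0,"rz": 0},
    {"dx": 0,"dy": 0,"dz": 0,"rx": 0,"ry": 0,"rz": 0},
    {"dx": 0,"dy": 0,"dz": 0,"rx": 0,"ry": 0,"rz": 0},
    {"dx": 0,"dy": 0,"dz": 0,"rx": 0,"ry": 0,"rz": 0},
    {"dx": 0,"dy": 0,"dz": 0,"rx": 0,"ry": 0,"rz": 0},
    {"dx": 0,"dy": 0,"dz": 0,"rx": 0,"ry": 0,"rz": 0},
    {"dx": 0,"dy": 0,"dz": 0,"rx": 0,"ry": 0,"rz": 0},
    {"dx": 0,"dy": 0,"dz": 0,"rx": 0,"ry": 0,"rz": 0},
    {"dx": 0,"dy": 0,"dz": 0,"rx": 0,"ry": 0,"rz": 0}
  ]
}}

```text
time_s: 14.25
tcp_pos: [0.6251, 0.0746, 0.0903]
ee_rot: [-0.701, 0.092, -0.093, 0.701]
wrist_force: [-0.6, -0.9, 0.4]
finger_gap: 0.0301
```

```bash
python3 go.py 0.624 0.0747 0.23 -15; python3 -c "
from fit import *
cv2.imwrite('pics/s7.png',cv2.resize(camera('side')[180:330,230:430],None,fx=4,fy=4))"
```

```text
t 14.25 tcp [0.6251 0.0746 0.0903] yaw -15.01 -> -15.0 gap 0.0301 F [-0.6 -0.9  0.4] q6 [0.03 0.29]
 rotvec tool deg [-0.08 -0.01  0.11]  shift cm in current tool [ -0.09 -13.98   0.  ]  in target tool [ -0.11 -13.97  -0.02]
```

View pics/s7.png

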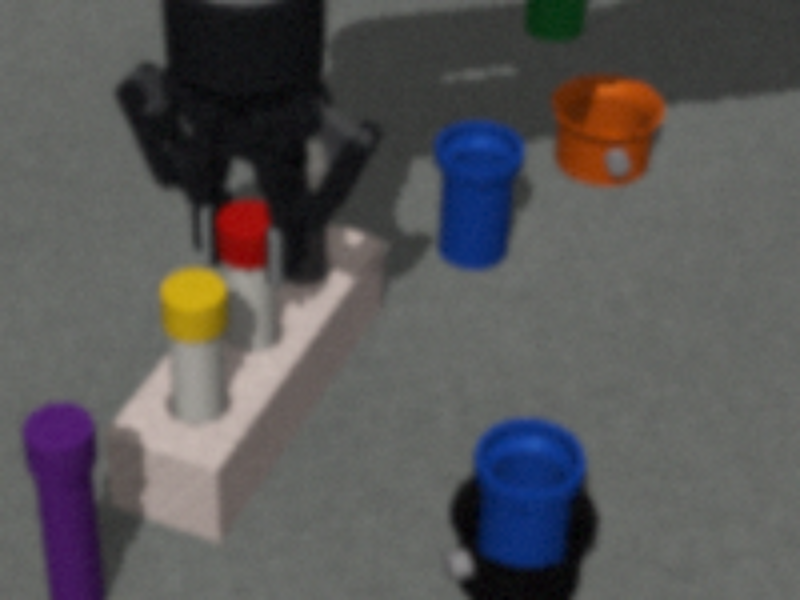

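>>> {"op": "carry_out", "data": {
  "steps": [
    {"dx": 0,"dy": -1,"dz": 0,"rx": 0,"ry": 0,"rz": 0},
    {"dx": 0,"dy": -1.5,"dz": 0,"rx": 0,"ry": 0,"rz": 0},
    {"dx": 0,"dy": -1.5,"dz": 0,"rx": 0,"ry": 0,"rz": 0},
    {"dx": 0,"dy": -1.5,"dz": 0,"rx": 0,"ry": 0,"rz": 0},
    {"dx": 0,"dy": -1.5,"dz": 0,"rx": 0,"ry": 0,"rz": 0},
    {"dx": 0,"dy": -1.5,"dz": 0,"rx": 0,"ry": 0,"rz": 0},
    {"dx": 0,"dy": -1.5,"dz": 0,"rx": 0,"ry": 0,"rz": 0},
    {"dx": 0,"dy": -1.5,"dz": 0,"rx": 0,"ry": 0,"rz": 0},
    {"dx": 0,"dy": -1.5,"dz": 0,"rx": 0,"ry": 0,"rz": 0},
    {"dx": 0,"dy": 0,"dz": 0,"rx": 0,"ry": 0,"rz": 0}
  ]
}}

```text
time_s: 15.3
tcp_pos: [0.6262, 0.0745, 0.2362]
ee_rot: [-0.7, 0.089, -0.095, 0.702]
wrist_force: [-0.3, -1.1, -1.3]
finger_gap: 0.0305
```

```bash
python3 go.py 0.472 0.174 0.22 -15; python3 -c "
from fit import *
cv2.imwrite('pics/s8.png',camera('side'))"
```

```text
t 15.3 tcp [0.6262 0.0745 0.2362] yaw -15.01 -> -15.0 gap 0.0305 F [-0.3 -1.1 -1.3] q6 [0.03 0.29]
 rotvec tool deg [-0.19 -0.01  0.48]  shift cm in current tool [-17.48   1.49   5.61]  in target tool [-17.47   1.62   5.62]
```

View pics/s8.png

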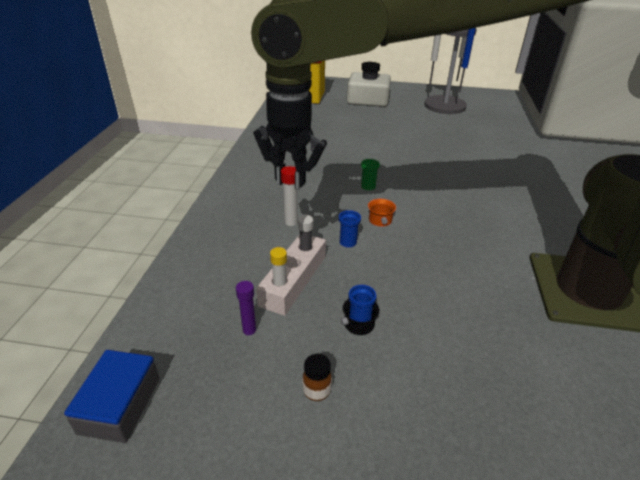

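>>> {"op": "carry_out", "data": {
  "steps": [
    {"dx": -2.9,"dy": 0,"dz": 0.94,"rx": 0,"ry": 0,"rz": 0.4},
    {"dx": -2.9,"dy": 0,"dz": 0.94,"rx": 0,"ry": 0,"rz": 0},
    {"dx": -2.9,"dy": 0,"dz": 0.94,"rx": 0,"ry": 0,"rz": 0},
    {"dx": -2.9,"dy": 0,"dz": 0.94,"rx": 0,"ry": 0,"rz": 0},
    {"dx": -2.9,"dy": 0,"dz": 0.94,"rx": 0,"ry": 0,"rz": 0},
    {"dx": -2.9,"dy": 0,"dz": 0.94,"rx": 0,"ry": 0,"rz": 0},
    {"dx": 0,"dy": 0,"dz": 0,"rx": 0,"ry": 0,"rz": 0}
  ]
}}

```text
time_s: 16.05
tcp_pos: [0.4634, 0.1758, 0.2262]
ee_rot: [0.701, -0.099, 0.088, -0.7]
wrist_force: [-0.0, -0.1, -1.1]
finger_gap: 0.0305
```

```bash
python3 go.py 0.473 0.174 0.17 -15; python3 -c "
from fit import *
im=cv2.imread('pics/s8.png')
for x,y in [(.473,.174),(.470,.174),(.473,.177),(.473,.171)]:
    im2=im.copy()
    p=proj('side',circ(x,y,.081,.026));print(p.min(0).round(1),p.max(0).round(1))
m=mask(im,'blue')[270:340,330:400];ys,xs=np.where(m);print(xs.min()+330,xs.max()+330,ys.min()+270,ys.max()+270)"
```

```text
t 16.05 tcp [0.4634 0.1758 0.2262] yaw -15.18 -> -15.0 gap 0.0305 F [-0.  -0.1 -1.1] q6 [0.25 0.52]
 rotvec tool deg [ 0.18 -0.18 -0.83]  shift cm in current tool [1.05 5.6  0.09]  in target tool [0.97 5.62 0.07]
[347.5 283.3] [375.7 303.1]
[349.1 283.5] [377.3 303.3]
[347.3 284.3] [375.6 304.3]
[347.7 282.2] [375.8 301.9]
348 375 285 323
```

>>> {"op": "carry_out", "data": {
  "steps": [
    {"dx": 1,"dy": 0,"dz": 0,"rx": 0.2,"ry": -0.2,"rz": -0.8},
    {"dx": 0,"dy": 1,"dz": 0,"rx": 0,"ry": 0,"rz": 0},
    {"dx": 0,"dy": 1,"dz": 0,"rx": 0,"ry": 0,"rz": 0},
    {"dx": 0,"dy": 1,"dz": 0,"rx": 0,"ry": 0,"rz": 0},
    {"dx": 0,"dy": 0,"dz": 0,"rx": 0,"ry": 0,"rz": 0}
  ]
}}

```text
time_s: 16.55
tcp_pos: [0.4744, 0.1711, 0.1903]
ee_rot: [0.702, -0.094, 0.092, -0.7]
wrist_force: [-0.2, 1.3, -0.7]
finger_gap: 0.0303
```

```bash
python3 go.py 0.473 0.1745 0.091 -15;python3 -c "
from fit import *
im=camera('side');cv2.imwrite('pics/s9.png',cv2.resize(im[180:330,280:440],None,fx=4,fy=4))
p=read_state()['tcp_pos']
print(fit({'side':im},'red','cap',p[0],p[1],p[2]-.082,cams=('side',)))"
```

```text
t 16.55 tcp [0.4744 0.1711 0.1903] yaw -15.06 -> -15.0 gap 0.0303 F [-0.2  1.3 -0.7] q6 [0.24 0.5 ]
 rotvec tool deg [ 0.14 -0.06 -0.17]  shift cm in current tool [-0.19  9.93  0.31]  in target tool [-0.22  9.93  0.29]
{'both': (array([0.4756, 0.1706]), np.float64(0.132)), 'side': (array([0.4756, 0.1706]), np.float64(0.132))}
```

View pics/s9.png

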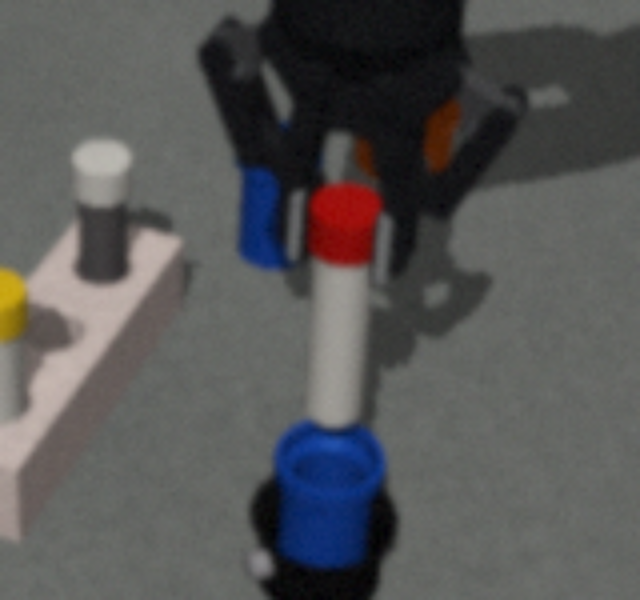

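>>> {"op": "carry_out", "data": {
  "steps": [
    {"dx": -0.2,"dy": 0,"dz": 0.3,"rx": 0.1,"ry": 0,"rz": -0.2},
    {"dx": 0,"dy": 0.6,"dz": 0,"rx": 0,"ry": 0,"rz": 0},
    {"dx": 0,"dy": 0.6,"dz": 0,"rx": 0,"ry": 0,"rz": 0},
    {"dx": 0,"dy": 0.5,"dz": 0,"rx": 0,"ry": 0,"rz": 0},
    {"dx": 0,"dy": 0,"dz": 0,"rx": 0,"ry": 0,"rz": 0}
  ]
}}

```text
time_s: 17.1
tcp_pos: [0.4744, 0.175, 0.1735]
ee_rot: [-0.701, 0.092, -0.094, 0.701]
wrist_force: [-0.8, 0.7, -1.1]
finger_gap: 0.0304
```

```bash
python3 go.py 0.473 0.1745 0.091 -15
```

```text
t 17.1 tcp [0.4744 0.175  0.1735] yaw -15.09 -> -15.0 gap 0.0304 F [-0.8  0.7 -1.1] q6 [0.25 0.51]
 rotvec tool deg [-0.05 -0.09  0.19]  shift cm in current tool [-0.15  8.25 -0.09]  in target tool [-0.12  8.25 -0.08]
```

>>> {"op": "carry_out", "data": {
  "steps": [
    {"dx": -0.1,"dy": 0.6,"dz": 0,"rx": 0,"ry": 0,"rz": 0.2},
    {"dx": 0,"dy": 0.6,"dz": 0,"rx": 0,"ry": 0,"rz": 0},
    {"dx": 0,"dy": 0.6,"dz": 0,"rx": 0,"ry": 0,"rz": 0},
    {"dx": 0,"dy": 0.6,"dz": 0,"rx": 0,"ry": 0,"rz": 0},
    {"dx": 0,"dy": 0,"dz": 0,"rx": 0,"ry": 0,"rz": 0}
  ]
}}

```text
time_s: 17.6
tcp_pos: [0.4732, 0.1752, 0.1473]
ee_rot: [-0.701, 0.093, -0.093, 0.701]
wrist_force: [-0.5, -0.4, 0.1]
finger_gap: 0.0302
```

```bash
python3 go.py 0.473 0.1745 0.091 -15;python3 -c "
from fit import *
im=camera('side');cv2.imwrite('pics/s10.png',cv2.resize(im[180:330,280:440],None,fx=4,fy=4))"
```

```text
t 17.6 tcp [0.4732 0.1752 0.1473] yaw -15.08 -> -15.0 gap 0.0302 F [-0.5 -0.4  0.1] q6 [0.25 0.51]
 rotvec tool deg [-0.04 -0.08 -0.03]  shift cm in current tool [ 0.    5.63 -0.08]  in target tool [-0.    5.63 -0.08]
```

View pics/s10.png

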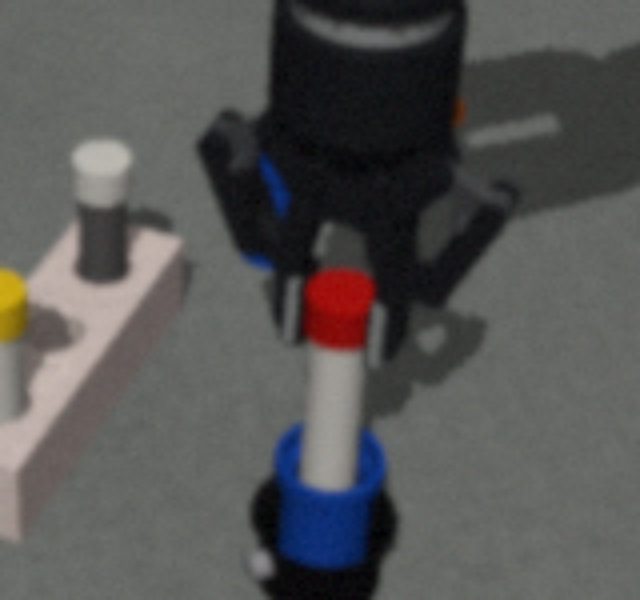

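In the sleeve and centred: the cap is at crop (340,310) over the sleeve at (330,460). I continue down.

>>> {"op": "carry_out", "data": {
  "steps": [
    {"dx": 0,"dy": 0.6,"dz": 0,"rx": 0,"ry": 0,"rz": 0},
    {"dx": 0,"dy": 0.6,"dz": 0,"rx": 0,"ry": 0,"rz": 0},
    {"dx": 0,"dy": 0.6,"dz": 0,"rx": 0,"ry": 0,"rz": 0},
    {"dx": 0,"dy": 0.6,"dz": 0,"rx": 0,"ry": 0,"rz": 0},
    {"dx": 0,"dy": 0.6,"dz": 0,"rx": 0,"ry": 0,"rz": 0},
    {"dx": 0,"dy": 0.6,"dz": 0,"rx": 0,"ry": 0,"rz": 0},
    {"dx": 0,"dy": 0,"dz": 0,"rx": 0,"ry": 0,"rz": 0}
  ]
}}

```text
time_s: 18.35
tcp_pos: [0.4737, 0.1754, 0.1088]
ee_rot: [-0.701, 0.093, -0.093, 0.701]
wrist_force: [-0.2, -0.0, -0.7]
finger_gap: 0.0302
```

```bash
python3 go.py 0.473 0.1745 0.091 -15
```

```text
t 18.35 tcp [0.4737 0.1754 0.1088] yaw -15.08 -> -15.0 gap 0.0302 F [-0.2 -0.  -0.7] q6 [0.25 0.51]
 rotvec tool deg [-0.07 -0.08  0.02]  shift cm in current tool [-0.04  1.78 -0.1 ]  in target tool [-0.04  1.78 -0.1 ]
```

>>> {"op": "carry_out", "data": {
  "steps": [
    {"dx": 0,"dy": 0.5,"dz": -0.1,"rx": 0,"ry": 0,"rz": 0},
    {"dx": 0,"dy": 0.5,"dz": 0,"rx": 0,"ry": 0,"rz": 0},
    {"dx": 0,"dy": 0.3,"dz": 0,"rx": 0,"ry": 0,"rz": 0},
    {"dx": 0,"dy": 0.2,"dz": 0,"rx": 0,"ry": 0,"rz": 0},
    {"dx": 0,"dy": 0.1,"dz": 0,"rx": 0,"ry": 0,"rz": 0}
  ]
}}

```text
time_s: 18.85
tcp_pos: [0.4738, 0.1744, 0.0918]
ee_rot: [-0.7, 0.092, -0.093, 0.702]
wrist_force: [-0.3, -0.4, -0.7]
finger_gap: 0.0304
```

>>> {"op": "carry_out", "data": {
  "steps": [
    {"dx": 0,"dy": 0.1,"dz": 0,"rx": 0,"ry": 0,"rz": 0},
    {"dx": 0,"dy": 0.1,"dz": 0,"rx": 0,"ry": 0,"rz": 0}
  ]
}}

```text
time_s: 19.05
tcp_pos: [0.4743, 0.1748, 0.0909]
ee_rot: [-0.7, 0.092, -0.093, 0.702]
wrist_force: [-2.2, -0.6, 7.2]
finger_gap: 0.0304
```

Contact at the expected height. Release and lift.

>>> {"op": "carry_out", "data": {
  "hand": 100,
  "steps": [
    {"dx": 0,"dy": 0,"dz": 0,"rx": 0,"ry": 0,"rz": 0},
    {"dx": 0,"dy": 0,"dz": 0,"rx": 0,"ry": 0,"rz": 0},
    {"dx": 0,"dy": 0,"dz": 0,"rx": 0,"ry": 0,"rz": 0},
    {"dx": 0,"dy": 0,"dz": 0,"rx": 0,"ry": 0,"rz": 0},
    {"dx": 0,"dy": 0,"dz": 0,"rx": 0,"ry": 0,"rz": 0},
    {"dx": 0,"dy": 0,"dz": 0,"rx": 0,"ry": 0,"rz": 0},
    {"dx": 0,"dy": 0,"dz": 0,"rx": 0,"ry": 0,"rz": 0}
  ]
}}

```text
time_s: 19.75
tcp_pos: [0.4749, 0.1748, 0.0914]
ee_rot: [-0.7, 0.092, -0.094, 0.702]
wrist_force: [-0.1, -0.2, 0.2]
finger_gap: 0.0854
```

>>> {"op": "carry_out", "data": {
  "steps": [
    {"dx": 0,"dy": -1.5,"dz": 0,"rx": 0,"ry": 0,"rz": 0},
    {"dx": 0,"dy": -2,"dz": 0,"rx": 0,"ry": 0,"rz": 0},
    {"dx": 0,"dy": -2.5,"dz": 0,"rx": 0,"ry": 0,"rz": 0},
    {"dx": 0,"dy": -2.5,"dz": 0,"rx": 0,"ry": 0,"rz": 0},
    {"dx": 0,"dy": -2.5,"dz": 0,"rx": 0,"ry": 0,"rz": 0},
    {"dx": 0,"dy": 0,"dz": 0,"rx": 0,"ry": 0,"rz": 0}
  ]
}}

```text
time_s: 20.35
tcp_pos: [0.4744, 0.1746, 0.21]
ee_rot: [-0.7, 0.091, -0.094, 0.702]
wrist_force: [-0.2, -0.0, 0.8]
finger_gap: 0.0853
```

```bash
python3 go.py 0.496 -0.3422 0.2 -15;python3 -c "
from fit import *
im=camera('side');cv2.imwrite('pics/s11.png',im)
print(fit({'side':im},'red','cap',.473,.175,.009,cams=('side',)))
print(fit({'side':im},'green','sleeve',.496,-.3422,0,cams=('side',)))"
```

```text
t 20.35 tcp [0.4744 0.1746 0.21  ] yaw -15.08 -> -15.0 gap 0.0853 F [-0.2 -0.   0.8] q6 [0.25 0.51]
 rotvec tool deg [-0.21 -0.08  0.24]  shift cm in current tool [ 15.53   0.89 -49.34]  in target tool [ 15.46   1.   -49.35]
{'both': (array([0.4732, 0.1741]), np.float64(0.159)), 'side': (array([0.4732, 0.1741]), np.float64(0.159))}Traceback (most recent call last):
  File "<string>", line 5, in <module>
    print(fit({'side':im},'green','sleeve',.496,-.3422,0,cams=('side',)))
          ~~~^^^^^^^^^^^^^^^^^^^^^^^^^^^^^^^^^^^^^^^^^^^^^^^^^^^^^^^^^^^
  File "fit.py", line 34, in fit
    j=1+np.argmax([((lb==i)&(s>0)).sum() for i in range(1,k)])
        ~~~~~~~~~^^^^^^^^^^^^^^^^^^^^^^^^^^^^^^^^^^^^^^^^^^^^^
    return _wrapfunc(a, 'argmax', axis=axis, out=out, **kwds)
    return _wrapit(obj, method, *args, **kwds)
    result = getattr(arr, method)(*args, **kwds)
ValueError: attempt to get argmax of an empty sequence
```

View pics/s11.png

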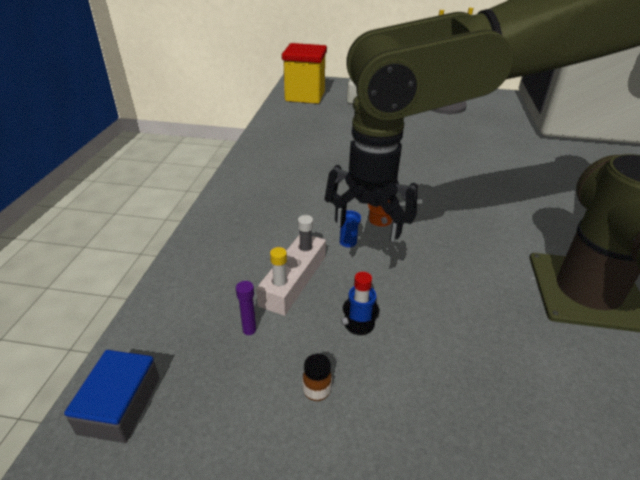

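>>> {"op": "carry_out", "data": {
  "steps": [
    {"dx": 1.2,"dy": -0.2,"dz": -3.8,"rx": -0.2,"ry": 0,"rz": 0.2},
    {"dx": 1.2,"dy": -0.2,"dz": -3.8,"rx": 0,"ry": 0,"rz": 0},
    {"dx": 1.2,"dy": -0.2,"dz": -3.8,"rx": 0,"ry": 0,"rz": 0},
    {"dx": 1.2,"dy": 0,"dz": -3.8,"rx": 0,"ry": 0,"rz": 0},
    {"dx": 1.2,"dy": 0,"dz": -3.8,"rx": 0,"ry": 0,"rz": 0},
    {"dx": 1.2,"dy": 0,"dz": -3.8,"rx": 0,"ry": 0,"rz": 0},
    {"dx": 1.2,"dy": 0,"dz": -3.8,"rx": 0,"ry": 0,"rz": 0},
    {"dx": 1.2,"dy": 0,"dz": -3.8,"rx": 0,"ry": 0,"rz": 0},
    {"dx": 1.2,"dy": 0,"dz": -3.8,"rx": 0,"ry": 0,"rz": 0},
    {"dx": 0,"dy": 0,"dz": 0,"rx": 0,"ry": 0,"rz": 0}
  ]
}}

```text
time_s: 21.4
tcp_pos: [0.4839, -0.1948, 0.2042]
ee_rot: [-0.701, 0.097, -0.085, 0.702]
wrist_force: [0.7, 0.7, 0.3]
finger_gap: 0.0853
```

```bash
python3 go.py 0.496 -0.3422 0.16 -15
```

```text
t 21.4 tcp [ 0.4839 -0.1948  0.2042] yaw -14.76 -> -15.0 gap 0.0853 F [0.7 0.7 0.3] q6 [-0.48 -0.22]
 rotvec tool deg [ 0.05  0.25 -0.93]  shift cm in current tool [  4.99   4.35 -13.94]  in target tool [  4.98   4.42 -13.92]
```

>>> {"op": "carry_out", "data": {
  "steps": [
    {"dx": 1.2,"dy": 0,"dz": -3.4,"rx": 0,"ry": 0.2,"rz": -0.9},
    {"dx": 1.2,"dy": 0,"dz": -3.5,"rx": 0,"ry": 0,"rz": 0},
    {"dx": 1.2,"dy": 0,"dz": -3.5,"rx": 0,"ry": 0,"rz": 0},
    {"dx": 1.2,"dy": 0,"dz": -3.5,"rx": 0,"ry": 0,"rz": 0},
    {"dx": 0,"dy": 0,"dz": 0,"rx": 0,"ry": 0,"rz": 0}
  ]
}}

```text
time_s: 21.9
tcp_pos: [0.4923, -0.3423, 0.1973]
ee_rot: [-0.699, 0.095, -0.089, 0.703]
wrist_force: [-0.8, 0.8, 0.9]
finger_gap: 0.0855
```

```bash
python3 go.py 0.496 -0.3422 0.12 -15
```

```text
t 21.9 tcp [ 0.4923 -0.3423  0.1973] yaw -14.9 -> -15.0 gap 0.0855 F [-0.8  0.8  0.9] q6 [-0.7  -0.44]
 rotvec tool deg [-0.29  0.1  -0.54]  shift cm in current tool [0.43 7.72 0.07]  in target tool [0.35 7.73 0.11]
```

>>> {"op": "carry_out", "data": {
  "steps": [
    {"dx": 0.4,"dy": 0,"dz": 0,"rx": -0.3,"ry": 0.1,"rz": -0.5},
    {"dx": 0,"dy": 1.5,"dz": 0,"rx": 0,"ry": 0,"rz": 0},
    {"dx": 0,"dy": 1.5,"dz": 0,"rx": 0,"ry": 0,"rz": 0},
    {"dx": 0,"dy": 1.5,"dz": 0,"rx": 0,"ry": 0,"rz": 0},
    {"dx": 0,"dy": 1.5,"dz": 0,"rx": 0,"ry": 0,"rz": 0},
    {"dx": 0,"dy": 1,"dz": 0,"rx": 0,"ry": 0,"rz": 0},
    {"dx": 0,"dy": 0,"dz": 0,"rx": 0,"ry": 0,"rz": 0}
  ]
}}

```text
time_s: 22.6
tcp_pos: [0.4945, -0.3358, 0.1161]
ee_rot: [-0.699, 0.094, -0.088, 0.703]
wrist_force: [-0.9, 0.4, -0.0]
finger_gap: 0.0857
```

```bash
python3 go.py 0.496 -0.3422 0.048 -15
```

```text
t 22.6 tcp [ 0.4945 -0.3358  0.1161] yaw -14.75 -> -15.0 gap 0.0857 F [-0.9  0.4 -0. ] q6 [-0.69 -0.43]
 rotvec tool deg [-0.27  0.25 -0.48]  shift cm in current tool [ 0.37  6.8  -0.62]  in target tool [ 0.31  6.81 -0.58]
```

>>> {"op": "carry_out", "data": {
  "steps": [
    {"dx": 0.3,"dy": 0,"dz": -0.6,"rx": -0.3,"ry": 0.2,"rz": -0.5},
    {"dx": 0,"dy": 0,"dz": 0,"rx": 0,"ry": 0,"rz": 0}
  ]
}}

```text
time_s: 22.8
tcp_pos: [0.4961, -0.3427, 0.1159]
ee_rot: [0.702, -0.092, 0.092, -0.701]
wrist_force: [0.7, -0.2, 0.1]
finger_gap: 0.0854
```

```bash
python3 go.py 0.496 -0.3422 0.048 -15;python3 -c "
from fit import *
im=camera('side');cv2.imwrite('pics/s12.png',cv2.resize(im[100:250,300:460],None,fx=4,fy=4))"
```

```text
t 22.8 tcp [ 0.4961 -0.3427  0.1159] yaw -14.94 -> -15.0 gap 0.0854 F [ 0.7 -0.2  0.1] q6 [-0.69 -0.43]
 rotvec tool deg [0.06 0.06 0.05]  shift cm in current tool [-0.03  6.79  0.06]  in target tool [-0.03  6.79  0.05]
```

View pics/s12.png

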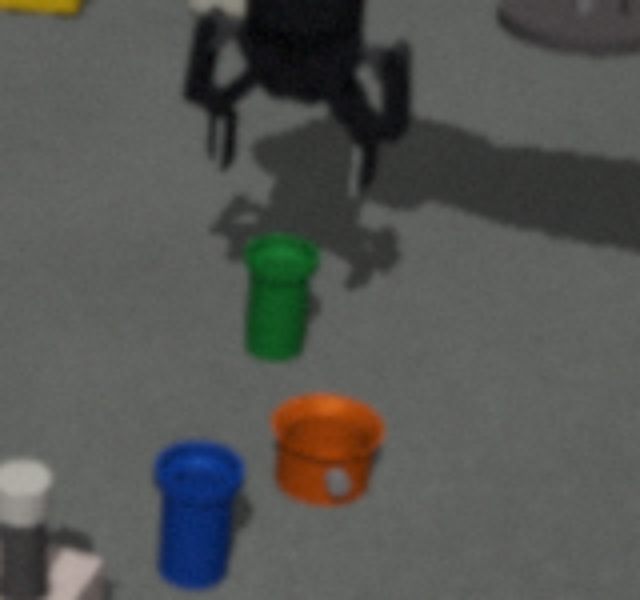

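Aligned over the green sleeve, with the collar midway between the fingers. Descend.

>>> {"op": "carry_out", "data": {
  "steps": [
    {"dx": 0,"dy": 1,"dz": 0,"rx": 0,"ry": 0,"rz": 0},
    {"dx": 0,"dy": 1,"dz": 0,"rx": 0,"ry": 0,"rz": 0},
    {"dx": 0,"dy": 1,"dz": 0,"rx": 0,"ry": 0,"rz": 0},
    {"dx": 0,"dy": 1,"dz": 0,"rx": 0,"ry": 0,"rz": 0},
    {"dx": 0,"dy": 1,"dz": 0,"rx": 0,"ry": 0,"rz": 0},
    {"dx": 0,"dy": 0,"dz": 0,"rx": 0,"ry": 0,"rz": 0}
  ]
}}

```text
time_s: 23.45
tcp_pos: [0.4968, -0.3435, 0.063]
ee_rot: [0.702, -0.091, 0.093, -0.7]
wrist_force: [0.9, -0.4, -1.0]
finger_gap: 0.0855
```

```bash
python3 go.py 0.496 -0.3422 0.048 -15
```

```text
t 23.45 tcp [ 0.4968 -0.3435  0.063 ] yaw -14.98 -> -15.0 gap 0.0855 F [ 0.9 -0.4 -1. ] q6 [-0.69 -0.43]
 rotvec tool deg [0.1  0.02 0.18]  shift cm in current tool [-0.11  1.49  0.11]  in target tool [-0.11  1.5   0.1 ]
```

>>> {"op": "carry_out", "data": {
  "steps": [
    {"dx": -0.1,"dy": 0.7,"dz": 0.1,"rx": 0,"ry": 0,"rz": 0.2},
    {"dx": 0,"dy": 0.7,"dz": 0,"rx": 0,"ry": 0,"rz": 0},
    {"dx": 0,"dy": 0,"dz": 0,"rx": 0,"ry": 0,"rz": 0}
  ]
}}

```text
time_s: 23.75
tcp_pos: [0.496, -0.3421, 0.0475]
ee_rot: [0.702, -0.093, 0.092, -0.701]
wrist_force: [0.3, -0.3, 0.4]
finger_gap: 0.0856
```

>>> {"op": "carry_out", "data": {
  "hand": 0,
  "steps": [
    {"dx": 0,"dy": 0,"dz": 0,"rx": 0,"ry": 0,"rz": 0},
    {"dx": 0,"dy": 0,"dz": 0,"rx": 0,"ry": 0,"rz": 0},
    {"dx": 0,"dy": 0,"dz": 0,"rx": 0,"ry": 0,"rz": 0},
    {"dx": 0,"dy": 0,"dz": 0,"rx": 0,"ry": 0,"rz": 0},
    {"dx": 0,"dy": 0,"dz": 0,"rx": 0,"ry": 0,"rz": 0},
    {"dx": 0,"dy": 0,"dz": 0,"rx": 0,"ry": 0,"rz": 0},
    {"dx": 0,"dy": 0,"dz": 0,"rx": 0,"ry": 0,"rz": 0},
    {"dx": 0,"dy": 0,"dz": 0,"rx": 0,"ry": 0,"rz": 0}
  ]
}}

```text
time_s: 24.55
tcp_pos: [0.4967, -0.3428, 0.0492]
ee_rot: [0.702, -0.092, 0.092, -0.7]
wrist_force: [0.4, -0.4, -0.2]
finger_gap: 0.0475
```

>>> {"op": "carry_out", "data": {
  "steps": [
    {"dx": 0,"dy": -1,"dz": 0,"rx": 0,"ry": 0,"rz": 0},
    {"dx": 0,"dy": -1.5,"dz": 0,"rx": 0,"ry": 0,"rz": 0},
    {"dx": 0,"dy": -1.5,"dz": 0,"rx": 0,"ry": 0,"rz": 0},
    {"dx": 0,"dy": -1.5,"dz": 0,"rx": 0,"ry": 0,"rz": 0},
    {"dx": 0,"dy": -1.5,"dz": 0,"rx": 0,"ry": 0,"rz": 0},
    {"dx": 0,"dy": -1.5,"dz": 0,"rx": 0,"ry": 0,"rz": 0},
    {"dx": 0,"dy": -1.5,"dz": 0,"rx": 0,"ry": 0,"rz": 0},
    {"dx": 0,"dy": 0,"dz": 0,"rx": 0,"ry": 0,"rz": 0}
  ]
}}

```text
time_s: 25.35
tcp_pos: [0.4979, -0.3434, 0.1617]
ee_rot: [0.703, -0.09, 0.094, -0.699]
wrist_force: [-0.4, 0.2, -0.3]
finger_gap: 0.0476
```

```bash
python3 go.py 0.453 -0.1862 0.14 -15;python3 -c "
from fit import *
im=camera('side');cv2.imwrite('pics/s13.png',cv2.resize(im[100:250,300:460],None,fx=4,fy=4))
p=read_state()['tcp_pos']
print(fit({'side':im},'green','sleeve',p[0],p[1],p[2]-.049,cams=('side',)))"
```

```text
t 25.35 tcp [ 0.4979 -0.3434  0.1617] yaw -14.97 -> -15.0 gap 0.0476 F [-0.4  0.2 -0.3] q6 [-0.69 -0.43]
 rotvec tool deg [0.29 0.03 0.36]  shift cm in current tool [-8.41  2.04 14.04]  in target tool [-8.41  2.17 14.02]
{'both': (array([ 0.4988, -0.3456]), np.float64(0.096)), 'side': (array([ 0.4988, -0.3456]), np.float64(0.096))}
```

View pics/s13.png

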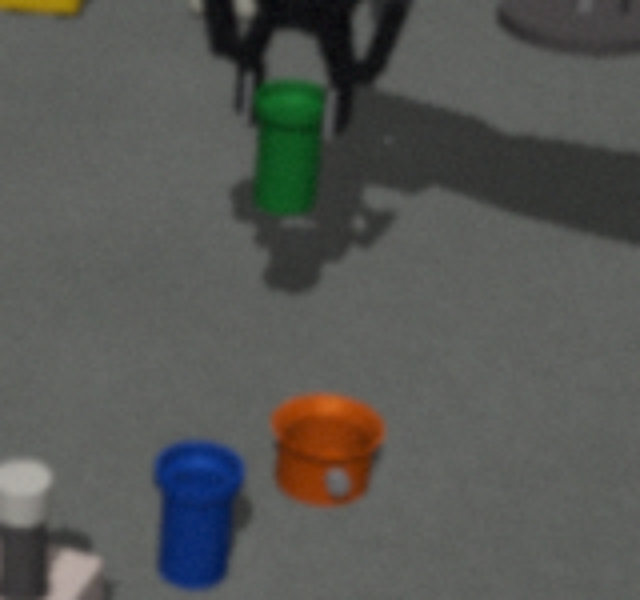

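>>> {"op": "carry_out", "data": {
  "steps": [
    {"dx": -1.4,"dy": 0,"dz": 2.3,"rx": 0.3,"ry": 0,"rz": 0.4},
    {"dx": -1.4,"dy": 0,"dz": 2.3,"rx": 0,"ry": 0,"rz": 0},
    {"dx": -1.4,"dy": 0,"dz": 2.3,"rx": 0,"ry": 0,"rz": 0},
    {"dx": -1.4,"dy": 0,"dz": 2.3,"rx": 0,"ry": 0,"rz": 0},
    {"dx": -1.4,"dy": 0,"dz": 2.3,"rx": 0,"ry": 0,"rz": 0},
    {"dx": -1.4,"dy": 0,"dz": 2.3,"rx": 0,"ry": 0,"rz": 0},
    {"dx": 0,"dy": 0,"dz": 0,"rx": 0,"ry": 0,"rz": 0}
  ]
}}

```text
time_s: 26.1
tcp_pos: [0.4465, -0.1813, 0.1536]
ee_rot: [-0.699, 0.098, -0.088, 0.703]
wrist_force: [0.2, 1.0, -0.8]
finger_gap: 0.0474
```

```bash
python3 go.py 0.453 -0.1862 0.11 -15
```

```text
t 26.1 tcp [ 0.4465 -0.1813  0.1536] yaw -15.11 -> -15.0 gap 0.0474 F [ 0.2  1.  -0.8] q6 [-0.5  -0.23]
 rotvec tool deg [-0.28 -0.11 -0.82]  shift cm in current tool [ 0.82  4.35 -0.32]  in target tool [ 0.76  4.36 -0.3 ]
```

>>> {"op": "carry_out", "data": {
  "steps": [
    {"dx": 0.8,"dy": 0,"dz": -0.3,"rx": -0.3,"ry": -0.1,"rz": -0.8},
    {"dx": 0,"dy": 1,"dz": 0,"rx": 0,"ry": 0,"rz": 0},
    {"dx": 0,"dy": 1,"dz": 0,"rx": 0,"ry": 0,"rz": 0},
    {"dx": 0,"dy": 1,"dz": 0,"rx": 0,"ry": 0,"rz": 0},
    {"dx": 0,"dy": 0.7,"dz": 0,"rx": 0,"ry": 0,"rz": 0},
    {"dx": 0,"dy": 0,"dz": 0,"rx": 0,"ry": 0,"rz": 0}
  ]
}}

```text
time_s: 26.7
tcp_pos: [0.4532, -0.1887, 0.1104]
ee_rot: [0.701, -0.094, 0.092, -0.701]
wrist_force: [-0.0, 0.3, -2.3]
finger_gap: 0.0476
```

```bash
python3 go.py 0.453 -0.1862 0.054 -15;python3 -c "
from fit import *
im=camera('side');cv2.imwrite('pics/s14.png',cv2.resize(im[140:260,320:460],None,fx=5,fy=5))
p=read_state()['tcp_pos']
print(fit({'side':im},'green','sleeve',p[0],p[1],p[2]-.049,cams=('side',)))"
```

```text
t 26.7 tcp [ 0.4532 -0.1887  0.1104] yaw -15.12 -> -15.0 gap 0.0476 F [-0.   0.3 -2.3] q6 [-0.5  -0.24]
 rotvec tool deg [ 0.04 -0.12 -0.21]  shift cm in current tool [-0.06  5.64  0.24]  in target tool [-0.08  5.64  0.23]
{'both': (array([ 0.4535, -0.1904]), np.float64(0.096)), 'side': (array([ 0.4535, -0.1904]), np.float64(0.096))}
```

View pics/s14.png

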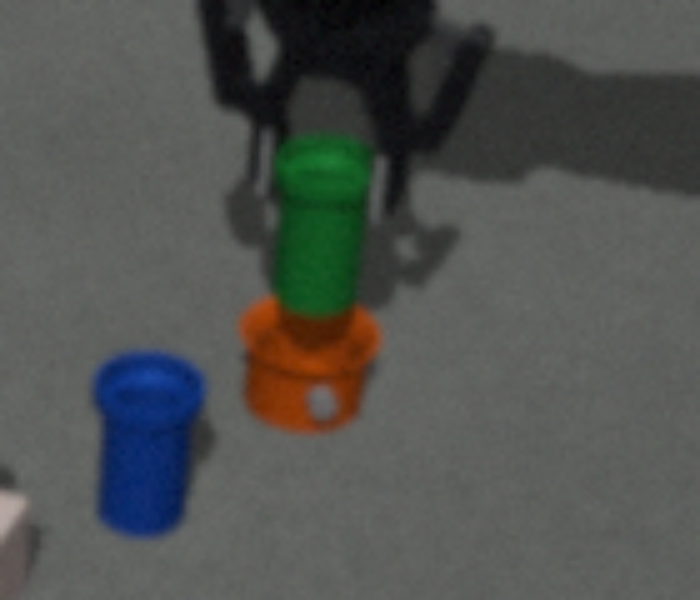

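>>> {"op": "carry_out", "data": {
  "steps": [
    {"dx": 0,"dy": 0,"dz": 0.3,"rx": 0,"ry": -0.1,"rz": -0.2},
    {"dx": 0,"dy": 0.6,"dz": 0,"rx": 0,"ry": 0,"rz": 0},
    {"dx": 0,"dy": 0.6,"dz": 0,"rx": 0,"ry": 0,"rz": 0},
    {"dx": 0,"dy": 0.6,"dz": 0,"rx": 0,"ry": 0,"rz": 0},
    {"dx": 0,"dy": 0.5,"dz": 0,"rx": 0,"ry": 0,"rz": 0},
    {"dx": 0,"dy": 0,"dz": 0,"rx": 0,"ry": 0,"rz": 0}
  ]
}}

```text
time_s: 27.35
tcp_pos: [0.4551, -0.186, 0.0871]
ee_rot: [0.702, -0.091, 0.093, -0.7]
wrist_force: [-0.0, 0.2, -1.0]
finger_gap: 0.0478
```

```bash
python3 go.py 0.453 -0.1862 0.054 -15
```

```text
t 27.35 tcp [ 0.4551 -0.186   0.0871] yaw -15.01 -> -15.0 gap 0.0478 F [-0.   0.2 -1. ] q6 [-0.5  -0.23]
 rotvec tool deg [ 0.08 -0.01  0.18]  shift cm in current tool [-0.2   3.31 -0.06]  in target tool [-0.19  3.31 -0.07]
```

>>> {"op": "carry_out", "data": {
  "steps": [
    {"dx": -0.2,"dy": 0.5,"dz": 0,"rx": 0,"ry": 0,"rz": 0.2},
    {"dx": 0,"dy": 0.5,"dz": 0,"rx": 0,"ry": 0,"rz": 0},
    {"dx": 0,"dy": 0.5,"dz": 0,"rx": 0,"ry": 0,"rz": 0},
    {"dx": 0,"dy": 0.5,"dz": 0,"rx": 0,"ry": 0,"rz": 0},
    {"dx": 0,"dy": 0.5,"dz": 0,"rx": 0,"ry": 0,"rz": 0},
    {"dx": 0,"dy": 0,"dz": 0,"rx": 0,"ry": 0,"rz": 0}
  ]
}}

```text
time_s: 27.95
tcp_pos: [0.4529, -0.1855, 0.0597]
ee_rot: [0.701, -0.093, 0.092, -0.701]
wrist_force: [0.1, -0.6, -0.7]
finger_gap: 0.0476
```

>>> {"op": "carry_out", "data": {
  "steps": [
    {"dx": 0,"dy": 0.2,"dz": 0,"rx": 0,"ry": 0,"rz": 0},
    {"dx": 0,"dy": 0.1,"dz": 0,"rx": 0,"ry": 0,"rz": 0},
    {"dx": 0,"dy": 0.1,"dz": 0,"rx": 0,"ry": 0,"rz": 0}
  ]
}}

```text
time_s: 28.25
tcp_pos: [0.4532, -0.1857, 0.0557]
ee_rot: [0.702, -0.092, 0.092, -0.701]
wrist_force: [0.2, -0.3, 0.0]
finger_gap: 0.0476
```

```bash
python3 go.py 0.453 -0.1862 0.054 -15
```

```text
t 28.25 tcp [ 0.4532 -0.1857  0.0557] yaw -15.01 -> -15.0 gap 0.0476 F [ 0.2 -0.3  0. ] q6 [-0.5  -0.23]
 rotvec tool deg [ 0.09 -0.01 -0.01]  shift cm in current tool [-0.01  0.17 -0.05]  in target tool [-0.01  0.17 -0.05]
```

>>> {"op": "carry_out", "data": {
  "steps": [
    {"dx": 0,"dy": 0.1,"dz": 0,"rx": 0,"ry": 0,"rz": 0},
    {"dx": 0,"dy": 0.1,"dz": 0,"rx": 0,"ry": 0,"rz": 0},
    {"dx": 0,"dy": 0.1,"dz": 0,"rx": 0,"ry": 0,"rz": 0}
  ]
}}

```text
time_s: 28.55
tcp_pos: [0.4536, -0.186, 0.0537]
ee_rot: [0.702, -0.092, 0.092, -0.7]
wrist_force: [-3.0, 1.6, 8.9]
finger_gap: 0.0472
```

>>> {"op": "carry_out", "data": {
  "hand": 100,
  "steps": [
    {"dx": 0,"dy": 0,"dz": 0,"rx": 0,"ry": 0,"rz": 0},
    {"dx": 0,"dy": 0,"dz": 0,"rx": 0,"ry": 0,"rz": 0},
    {"dx": 0,"dy": 0,"dz": 0,"rx": 0,"ry": 0,"rz": 0},
    {"dx": 0,"dy": 0,"dz": 0,"rx": 0,"ry": 0,"rz": 0},
    {"dx": 0,"dy": 0,"dz": 0,"rx": 0,"ry": 0,"rz": 0},
    {"dx": 0,"dy": 0,"dz": 0,"rx": 0,"ry": 0,"rz": 0},
    {"dx": 0,"dy": 0,"dz": 0,"rx": 0,"ry": 0,"rz": 0}
  ]
}}

```text
time_s: 29.25
tcp_pos: [0.4542, -0.1863, 0.0541]
ee_rot: [0.702, -0.092, 0.093, -0.7]
wrist_force: [-0.2, 0.2, -0.7]
finger_gap: 0.0856
```

>>> {"op": "carry_out", "data": {
  "steps": [
    {"dx": 0,"dy": -1.5,"dz": 0,"rx": 0,"ry": 0,"rz": 0},
    {"dx": 0,"dy": -2,"dz": 0,"rx": 0,"ry": 0,"rz": 0},
    {"dx": 0,"dy": -2.5,"dz": 0,"rx": 0,"ry": 0,"rz": 0},
    {"dx": 0,"dy": -2.5,"dz": 0,"rx": 0,"ry": 0,"rz": 0},
    {"dx": 0,"dy": -2.5,"dz": 0,"rx": 0,"ry": 0,"rz": 0},
    {"dx": 0,"dy": -2.5,"dz": 0,"rx": 0,"ry": 0,"rz": 0},
    {"dx": 0,"dy": -2,"dz": 0,"rx": 0,"ry": 0,"rz": 0},
    {"dx": 0,"dy": -1.5,"dz": 0,"rx": 0,"ry": 0,"rz": 0},
    {"dx": 0,"dy": 0,"dz": 0,"rx": 0,"ry": 0,"rz": 0}
  ]
}}

```text
time_s: 30.15
tcp_pos: [0.4526, -0.1851, 0.2288]
ee_rot: [0.701, -0.093, 0.091, -0.701]
wrist_force: [0.2, -0.6, 0.7]
finger_gap: 0.0851
```

```bash
python3 go.py 0.6397 0.133 0.21 -15;python3 -c "
from fit import *
im=camera('side');cv2.imwrite('pics/s15.png',cv2.resize(im[140:290,260:460],None,fx=4,fy=4))
print(fit({'side':im},'yellow','cap',.6397,.133,.008,cams=('side',)))"
```

```text
t 30.15 tcp [ 0.4526 -0.1851  0.2288] yaw -15.01 -> -15.0 gap 0.0851 F [ 0.2 -0.6  0.7] q6 [-0.5  -0.23]
 rotvec tool deg [ 0.06 -0.01 -0.15]  shift cm in current tool [ 9.84  1.81 35.57]  in target tool [ 9.84  1.88 35.57]
{'both': (array([0.6396, 0.133 ]), np.float64(0.098)), 'side': (array([0.6396, 0.133 ]), np.float64(0.098))}
```

View pics/s15.png

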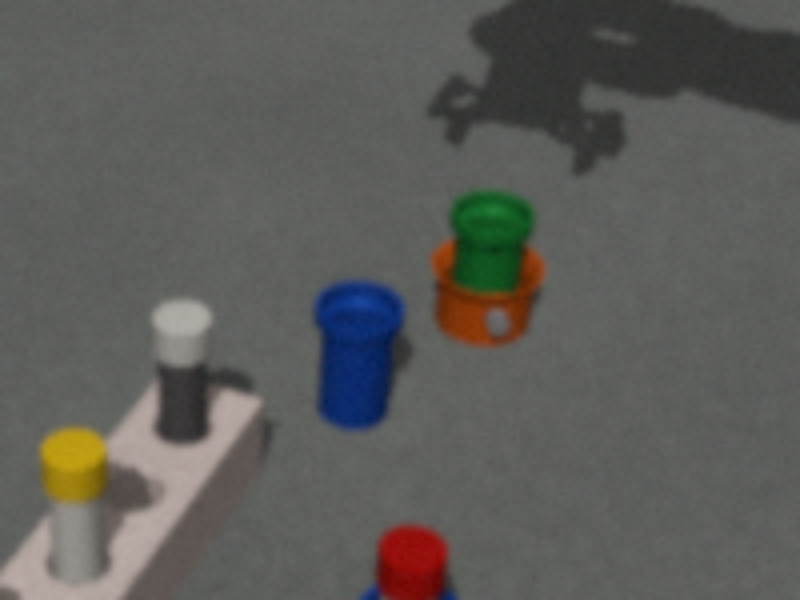

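>>> {"op": "carry_out", "data": {
  "steps": [
    {"dx": 1.0,"dy": -0.1,"dz": 3.9,"rx": 0,"ry": 0,"rz": 0},
    {"dx": 1.0,"dy": -0.1,"dz": 3.9,"rx": 0,"ry": 0,"rz": 0},
    {"dx": 1.0,"dy": -0.1,"dz": 3.9,"rx": 0,"ry": 0,"rz": 0},
    {"dx": 1.0,"dy": -0.1,"dz": 3.9,"rx": 0,"ry": 0,"rz": 0},
    {"dx": 1.0,"dy": -0.1,"dz": 3.9,"rx": 0,"ry": 0,"rz": 0},
    {"dx": 1.0,"dy": -0.1,"dz": 3.9,"rx": 0,"ry": 0,"rz": 0},
    {"dx": 1.0,"dy": 0,"dz": 3.9,"rx": 0,"ry": 0,"rz": 0},
    {"dx": 1.0,"dy": 0,"dz": 3.9,"rx": 0,"ry": 0,"rz": 0},
    {"dx": 1.0,"dy": 0,"dz": 3.9,"rx": 0,"ry": 0,"rz": 0},
    {"dx": 0,"dy": 0,"dz": 0,"rx": 0,"ry": 0,"rz": 0}
  ]
}}

```text
time_s: 31.2
tcp_pos: [0.6294, 0.1421, 0.2105]
ee_rot: [0.702, -0.106, 0.083, -0.7]
wrist_force: [0.1, -1.2, -0.5]
finger_gap: 0.0853
```

```bash
python3 go.py 0.6397 0.133 0.16 -15
```

```text
t 31.2 tcp [0.6294 0.1421 0.2105] yaw -15.36 -> -15.0 gap 0.0853 F [ 0.1 -1.2 -0.5] q6 [0.14 0.4 ]
 rotvec tool deg [ 0.41 -0.35 -1.78]  shift cm in current tool [ 1.39  5.01 -0.57]  in target tool [ 1.23  5.05 -0.61]
```

>>> {"op": "carry_out", "data": {
  "steps": [
    {"dx": 1.3,"dy": 0,"dz": -0.6,"rx": 0.4,"ry": -0.4,"rz": -1.8},
    {"dx": 0,"dy": 1,"dz": 0,"rx": 0,"ry": 0,"rz": 0},
    {"dx": 0,"dy": 1,"dz": 0,"rx": 0,"ry": 0,"rz": 0},
    {"dx": 0,"dy": 1,"dz": 0,"rx": 0,"ry": 0,"rz": 0},
    {"dx": 0,"dy": 1,"dz": 0,"rx": 0,"ry": 0,"rz": 0},
    {"dx": 0,"dy": 1,"dz": 0,"rx": 0,"ry": 0,"rz": 0},
    {"dx": 0,"dy": 0,"dz": 0,"rx": 0,"ry": 0,"rz": 0}
  ]
}}

```text
time_s: 31.9
tcp_pos: [0.6344, 0.1317, 0.1461]
ee_rot: [0.703, -0.097, 0.087, -0.699]
wrist_force: [0.0, -0.5, -0.2]
finger_gap: 0.0856
```

```bash
python3 go.py 0.6397 0.133 0.09 -15
```

```text
t 31.9 tcp [0.6344 0.1317 0.1461] yaw -14.95 -> -15.0 gap 0.0856 F [ 0.  -0.5 -0.2] q6 [0.12 0.38]
 rotvec tool deg [ 0.38  0.05 -0.85]  shift cm in current tool [0.57 5.6  0.3 ]  in target tool [0.48 5.61 0.26]
```

>>> {"op": "carry_out", "data": {
  "steps": [
    {"dx": 0.5,"dy": 0,"dz": 0.2,"rx": 0.4,"ry": 0,"rz": -0.8},
    {"dx": 0,"dy": 0,"dz": 0,"rx": 0,"ry": 0,"rz": 0},
    {"dx": 0,"dy": 1,"dz": 0,"rx": 0,"ry": 0,"rz": 0},
    {"dx": 0,"dy": 1,"dz": 0,"rx": 0,"ry": 0,"rz": 0},
    {"dx": 0,"dy": 1,"dz": 0,"rx": 0,"ry": 0,"rz": 0},
    {"dx": 0,"dy": 0,"dz": 0,"rx": 0,"ry": 0,"rz": 0}
  ]
}}

```text
time_s: 32.5
tcp_pos: [0.6412, 0.1325, 0.1151]
ee_rot: [-0.701, 0.091, -0.093, 0.702]
wrist_force: [0.6, -0.7, -0.8]
finger_gap: 0.0854
```

```bash
python3 go.py 0.6397 0.133 0.09 -15
```

```text
t 32.5 tcp [0.6412 0.1325 0.1151] yaw -14.96 -> -15.0 gap 0.0854 F [ 0.6 -0.7 -0.8] q6 [0.12 0.38]
 rotvec tool deg [-0.12  0.04  0.17]  shift cm in current tool [-0.16  2.51  0.  ]  in target tool [-0.15  2.51  0.01]
```

>>> {"op": "carry_out", "data": {
  "steps": [
    {"dx": -0.1,"dy": 0.8,"dz": 0,"rx": -0.1,"ry": 0,"rz": 0.2},
    {"dx": 0,"dy": 0.8,"dz": 0,"rx": 0,"ry": 0,"rz": 0},
    {"dx": 0,"dy": 0.8,"dz": 0,"rx": 0,"ry": 0,"rz": 0},
    {"dx": 0,"dy": 0,"dz": 0,"rx": 0,"ry": 0,"rz": 0}
  ]
}}

```text
time_s: 32.9
tcp_pos: [0.6398, 0.1329, 0.0883]
ee_rot: [-0.701, 0.093, -0.091, 0.701]
wrist_force: [0.2, 0.4, 0.6]
finger_gap: 0.0854
```

>>> {"op": "carry_out", "data": {
  "hand": 0,
  "steps": [
    {"dx": 0,"dy": 0,"dz": 0,"rx": 0,"ry": 0,"rz": 0},
    {"dx": 0,"dy": 0,"dz": 0,"rx": 0,"ry": 0,"rz": 0},
    {"dx": 0,"dy": 0,"dz": 0,"rx": 0,"ry": 0,"rz": 0},
    {"dx": 0,"dy": 0,"dz": 0,"rx": 0,"ry": 0,"rz": 0},
    {"dx": 0,"dy": 0,"dz": 0,"rx": 0,"ry": 0,"rz": 0},
    {"dx": 0,"dy": 0,"dz": 0,"rx": 0,"ry": 0,"rz": 0},
    {"dx": 0,"dy": 0,"dz": 0,"rx": 0,"ry": 0,"rz": 0},
    {"dx": 0,"dy": 0,"dz": 0,"rx": 0,"ry": 0,"rz": 0},
    {"dx": 0,"dy": 0,"dz": 0,"rx": 0,"ry": 0,"rz": 0}
  ]
}}

```text
time_s: 33.8
tcp_pos: [0.6404, 0.133, 0.0894]
ee_rot: [-0.701, 0.092, -0.092, 0.701]
wrist_force: [-0.5, 0.4, -0.3]
finger_gap: 0.0305
```

```bash
python3 go.py 0.6397 0.133 0.23 -15; python3 -c "
from fit import *
cv2.imwrite('pics/s16.png',cv2.resize(camera('side')[180:330,220:420],None,fx=4,fy=4))"
```

```text
t 33.8 tcp [0.6404 0.133  0.0894] yaw -14.95 -> -15.0 gap 0.0305 F [-0.5  0.4 -0.3] q6 [0.12 0.38]
 rotvec tool deg [-0.03  0.05 -0.01]  shift cm in current tool [-7.000e-02 -1.406e+01 -1.000e-02]  in target tool [ -0.07 -14.06  -0.02]
```

View pics/s16.png

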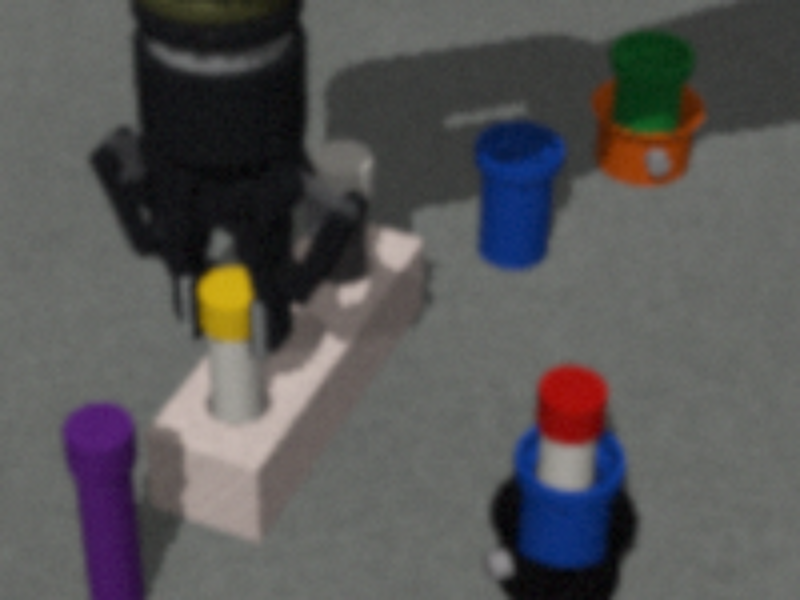

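>>> {"op": "carry_out", "data": {
  "steps": [
    {"dx": 0,"dy": -1,"dz": 0,"rx": 0,"ry": 0,"rz": 0},
    {"dx": 0,"dy": -1.5,"dz": 0,"rx": 0,"ry": 0,"rz": 0},
    {"dx": 0,"dy": -1.7,"dz": 0,"rx": 0,"ry": 0,"rz": 0},
    {"dx": 0,"dy": -1.7,"dz": 0,"rx": 0,"ry": 0,"rz": 0},
    {"dx": 0,"dy": -1.7,"dz": 0,"rx": 0,"ry": 0,"rz": 0},
    {"dx": 0,"dy": -1.7,"dz": 0,"rx": 0,"ry": 0,"rz": 0},
    {"dx": 0,"dy": -1.7,"dz": 0,"rx": 0,"ry": 0,"rz": 0},
    {"dx": 0,"dy": -1.7,"dz": 0,"rx": 0,"ry": 0,"rz": 0},
    {"dx": 0,"dy": -1.7,"dz": 0,"rx": 0,"ry": 0,"rz": 0},
    {"dx": 0,"dy": -1.7,"dz": 0,"rx": 0,"ry": 0,"rz": 0}
  ]
}}

```text
time_s: 34.85
tcp_pos: [0.641, 0.133, 0.2704]
ee_rot: [-0.7, 0.089, -0.095, 0.702]
wrist_force: [0.3, 0.2, -0.3]
finger_gap: 0.0302
```

>>> {"op": "carry_out", "data": {
  "steps": [
    {"dx": 0,"dy": -1,"dz": 0,"rx": 0,"ry": 0,"rz": 0},
    {"dx": 0,"dy": 0,"dz": 0,"rx": 0,"ry": 0,"rz": 0}
  ]
}}

```text
time_s: 35.05
tcp_pos: [0.6425, 0.1332, 0.2884]
ee_rot: [-0.699, 0.085, -0.099, 0.703]
wrist_force: [0.2, 0.3, -0.5]
finger_gap: 0.0299
```

```bash
python3 go.py 0.4538 -0.186 0.24 -15; python3 -c "
from fit import *
cv2.imwrite('pics/s17.png',camera('side'))"
```

```text
t 35.05 tcp [0.6425 0.1332 0.2884] yaw -14.95 -> -15.0 gap 0.0299 F [ 0.2  0.3 -0.5] q6 [0.12 0.38]
 rotvec tool deg [-0.44  0.06  1.03]  shift cm in current tool [-10.09   4.38 -35.74]  in target tool [ -9.97   4.84 -35.72]
```

View pics/s17.png

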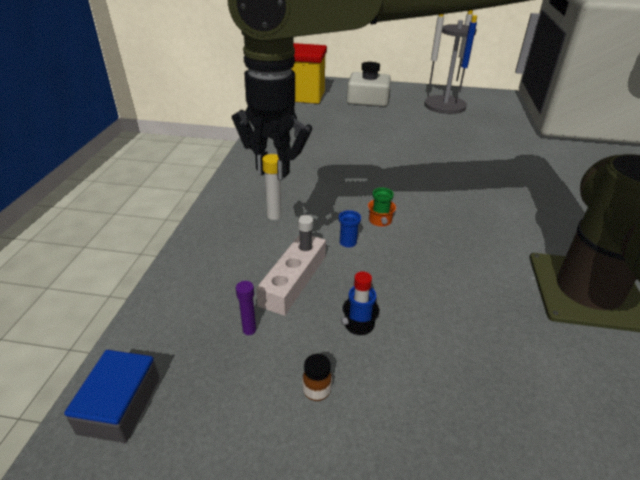

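Tube upright, foot about 0.2 m up. I carry it across to the orange bucket.

>>> {"op": "carry_out", "data": {
  "steps": [
    {"dx": -0.9,"dy": 0.3,"dz": -3.2,"rx": -0.4,"ry": 0,"rz": 1},
    {"dx": -0.9,"dy": 0.2,"dz": -3.4,"rx": 0,"ry": 0,"rz": 0},
    {"dx": -0.9,"dy": 0,"dz": -3.4,"rx": 0,"ry": 0,"rz": 0},
    {"dx": -0.9,"dy": 0,"dz": -3.4,"rx": 0,"ry": 0,"rz": 0},
    {"dx": -0.9,"dy": 0,"dz": -3.4,"rx": 0,"ry": 0,"rz": 0},
    {"dx": -0.9,"dy": 0,"dz": -3.4,"rx": 0,"ry": 0,"rz": 0},
    {"dx": -0.9,"dy": 0,"dz": -3.4,"rx": 0,"ry": 0,"rz": 0},
    {"dx": -0.9,"dy": 0,"dz": -3.4,"rx": 0,"ry": 0,"rz": 0},
    {"dx": 0,"dy": 0,"dz": 0,"rx": 0,"ry": 0,"rz": 0}
  ]
}}

```text
time_s: 36.0
tcp_pos: [0.494, -0.1158, 0.272]
ee_rot: [-0.701, 0.096, -0.085, 0.701]
wrist_force: [-0.4, -0.0, -1.2]
finger_gap: 0.0304
```

```bash
python3 go.py 0.4538 -0.186 0.22 -15
```

```text
t 36.0 tcp [ 0.494  -0.1158  0.272 ] yaw -14.72 -> -15.0 gap 0.0304 F [-0.4 -0.  -1.2] q6 [-0.33 -0.08]
 rotvec tool deg [ 0.11  0.28 -0.94]  shift cm in current tool [-2.01  5.25 -7.8 ]  in target tool [-2.06  5.2  -7.82]
```

>>> {"op": "carry_out", "data": {
  "steps": [
    {"dx": -0.6,"dy": 0.5,"dz": -2,"rx": 0.1,"ry": 0.3,"rz": -0.9},
    {"dx": -0.5,"dy": 1,"dz": -2,"rx": 0,"ry": 0,"rz": 0},
    {"dx": -0.5,"dy": 1,"dz": -2,"rx": 0,"ry": 0,"rz": 0},
    {"dx": -0.5,"dy": 1,"dz": -1.8,"rx": 0,"ry": 0,"rz": 0},
    {"dx": 0,"dy": 0,"dz": 0,"rx": 0,"ry": 0,"rz": 0}
  ]
}}

```text
time_s: 36.5
tcp_pos: [0.4514, -0.1853, 0.2319]
ee_rot: [-0.7, 0.094, -0.091, 0.703]
wrist_force: [-0.5, 0.0, -1.5]
finger_gap: 0.0304
```

```bash
python3 go.py 0.4538 -0.186 0.19 -15;  python3 -c "
from fit import *
im=camera('side')
p=[.4538,-.186]
q=proj('side',circ(*p,.081,.026));print(q.min(0),q.max(0))
m=mask(im,'green')[170:240,350:420];ys,xs=np.where(m);print(xs.min()+350,xs.max()+350,ys.min()+170)
"
```

```text
t 36.5 tcp [ 0.4514 -0.1853  0.2319] yaw -15.01 -> -15.0 gap 0.0304 F [-0.5  0.  -1.5] q6 [-0.5  -0.24]
 rotvec tool deg [-0.21 -0.02 -0.3 ]  shift cm in current tool [ 0.27  4.19 -0.02]  in target tool [ 0.25  4.19 -0.01]
[372.11482988 186.51787962] [393.37926926 197.80188699]
373 392 188
```

>>> {"op": "carry_out", "data": {
  "steps": [
    {"dx": 0.2,"dy": 0,"dz": 0,"rx": -0.2,"ry": 0,"rz": -0.3},
    {"dx": 0,"dy": 1,"dz": 0,"rx": 0,"ry": 0,"rz": 0},
    {"dx": 0,"dy": 1,"dz": 0,"rx": 0,"ry": 0,"rz": 0},
    {"dx": 0,"dy": 1,"dz": 0,"rx": 0,"ry": 0,"rz": 0},
    {"dx": 0,"dy": 1,"dz": 0,"rx": 0,"ry": 0,"rz": 0},
    {"dx": 0,"dy": 0,"dz": 0,"rx": 0,"ry": 0,"rz": 0}
  ]
}}

```text
time_s: 37.15
tcp_pos: [0.4564, -0.182, 0.1895]
ee_rot: [-0.701, 0.09, -0.091, 0.702]
wrist_force: [-0.6, 0.2, -2.0]
finger_gap: 0.0304
```

```bash
python3 go.py 0.4538 -0.186 0.091 -15;python3 -c "
from fit import *
im=camera('side');cv2.imwrite('pics/s18.png',cv2.resize(im[120:240,320:460],None,fx=5,fy=5))
p=read_state()['tcp_pos']
print(fit({'side':im},'yellow','cap',p[0],p[1],p[2]-.0814,cams=('side',)))"
```

```text
t 37.15 tcp [ 0.4564 -0.182   0.1895] yaw -14.72 -> -15.0 gap 0.0304 F [-0.6  0.2 -2. ] q6 [-0.49 -0.23]
 rotvec tool deg [-0.09  0.28  0.13]  shift cm in current tool [-0.17  9.85 -0.47]  in target tool [-0.14  9.85 -0.45]
{'both': (array([ 0.4584, -0.1804]), np.float64(0.099)), 'side': (array([ 0.4584, -0.1804]), np.float64(0.099))}
```

View pics/s18.png

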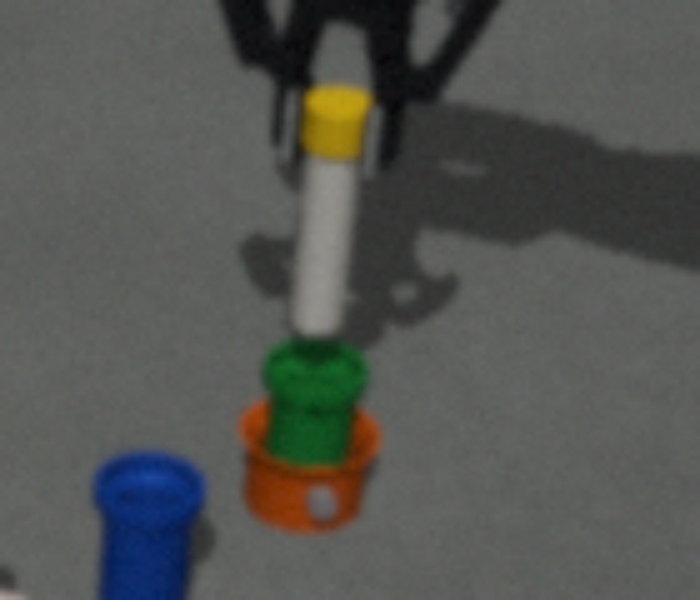

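```bash
python3 -c "
from fit import *
q=proj('side',[[.4564,-.182,.108],[.4564,-.182,.223]]);print((q-[320,120])*5)"
```

```text
[[313.17459327 316.51044774]
 [337.63954765  97.48061397]]
```

>>> {"op": "carry_out", "data": {
  "steps": [
    {"dx": -0.2,"dy": 0,"dz": -0.5,"rx": -0.1,"ry": 0.3,"rz": 0.1},
    {"dx": 0,"dy": 0.5,"dz": 0,"rx": 0,"ry": 0,"rz": 0},
    {"dx": 0,"dy": 0.5,"dz": 0,"rx": 0,"ry": 0,"rz": 0},
    {"dx": 0,"dy": 0.5,"dz": 0,"rx": 0,"ry": 0,"rz": 0},
    {"dx": 0,"dy": 0,"dz": 0,"rx": 0,"ry": 0,"rz": 0}
  ]
}}

```text
time_s: 37.7
tcp_pos: [0.4538, -0.1876, 0.1754]
ee_rot: [0.702, -0.092, 0.094, -0.7]
wrist_force: [0.4, 0.4, -0.8]
finger_gap: 0.0304
```

```bash
python3 go.py 0.4538 -0.186 0.091 -15;python3 -c "
from fit import *
im=camera('side');cv2.imwrite('pics/s19.png',cv2.resize(im[120:240,320:460],None,fx=5,fy=5))"
```

```text
t 37.7 tcp [ 0.4538 -0.1876  0.1754] yaw -15.09 -> -15.0 gap 0.0304 F [ 0.4  0.4 -0.8] q6 [-0.5  -0.24]
 rotvec tool deg [ 0.06 -0.09  0.22]  shift cm in current tool [-0.08  8.44  0.17]  in target tool [-0.04  8.44  0.16]
```

View pics/s19.png

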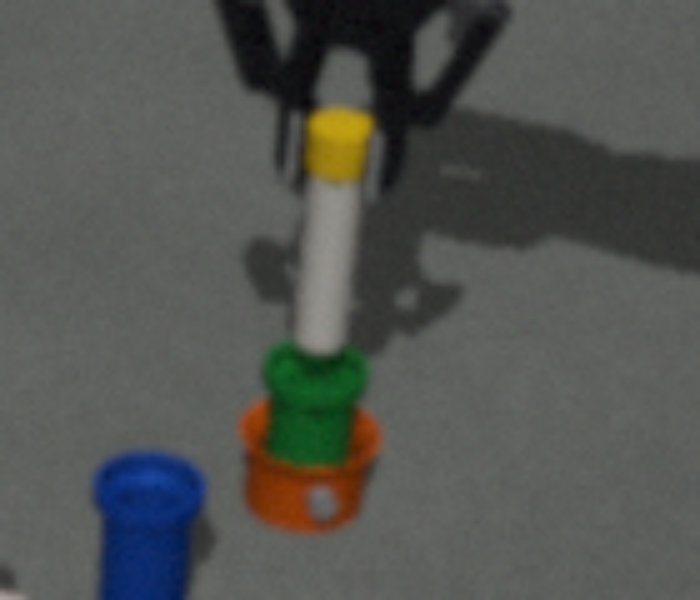

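Vertical, matching the projection, and centred on the mouth. Lower it.

>>> {"op": "carry_out", "data": {
  "steps": [
    {"dx": 0,"dy": 0.6,"dz": 0.1,"rx": 0,"ry": 0,"rz": 0.2},
    {"dx": 0,"dy": 0.6,"dz": 0,"rx": 0,"ry": 0,"rz": 0},
    {"dx": 0,"dy": 0.6,"dz": 0,"rx": 0,"ry": 0,"rz": 0},
    {"dx": 0,"dy": 0.6,"dz": 0,"rx": 0,"ry": 0,"rz": 0},
    {"dx": 0,"dy": 0,"dz": 0,"rx": 0,"ry": 0,"rz": 0}
  ]
}}

```text
time_s: 38.25
tcp_pos: [0.4544, -0.1866, 0.1497]
ee_rot: [0.701, -0.093, 0.093, -0.701]
wrist_force: [-0.5, -0.6, -0.5]
finger_gap: 0.03
```

```bash
python3 go.py 0.4538 -0.186 0.091 -15
```

```text
t 38.25 tcp [ 0.4544 -0.1866  0.1497] yaw -15.07 -> -15.0 gap 0.03 F [-0.5 -0.6 -0.5] q6 [-0.5  -0.23]
 rotvec tool deg [ 0.07 -0.07  0.04]  shift cm in current tool [-0.08  5.87  0.05]  in target tool [-0.08  5.87  0.04]
```

>>> {"op": "carry_out", "data": {
  "steps": [
    {"dx": -0.1,"dy": 0.6,"dz": 0,"rx": 0,"ry": 0,"rz": 0},
    {"dx": 0,"dy": 0.6,"dz": 0,"rx": 0,"ry": 0,"rz": 0},
    {"dx": 0,"dy": 0.6,"dz": 0,"rx": 0,"ry": 0,"rz": 0},
    {"dx": 0,"dy": 0.6,"dz": 0,"rx": 0,"ry": 0,"rz": 0},
    {"dx": 0,"dy": 0.6,"dz": 0,"rx": 0,"ry": 0,"rz": 0},
    {"dx": 0,"dy": 0.6,"dz": 0,"rx": 0,"ry": 0,"rz": 0},
    {"dx": 0,"dy": 0.6,"dz": 0,"rx": 0,"ry": 0,"rz": 0},
    {"dx": 0,"dy": 0.5,"dz": 0,"rx": 0,"ry": 0,"rz": 0},
    {"dx": 0,"dy": 0,"dz": 0,"rx": 0,"ry": 0,"rz": 0}
  ]
}}

```text
time_s: 39.15
tcp_pos: [0.4532, -0.1863, 0.0981]
ee_rot: [0.701, -0.093, 0.093, -0.701]
wrist_force: [-1.1, -0.4, -0.3]
finger_gap: 0.0302
```

>>> {"op": "carry_out", "data": {
  "steps": [
    {"dx": 0,"dy": 0.3,"dz": 0,"rx": 0,"ry": 0,"rz": 0},
    {"dx": 0,"dy": 0.1,"dz": 0,"rx": 0,"ry": 0,"rz": 0}
  ]
}}

```text
time_s: 39.35
tcp_pos: [0.4534, -0.1864, 0.0941]
ee_rot: [0.701, -0.093, 0.093, -0.701]
wrist_force: [0.2, 0.7, -0.7]
finger_gap: 0.0303
```

```bash
python3 go.py 0.4538 -0.186 0.091 -15
```

```text
t 39.35 tcp [ 0.4534 -0.1864  0.0941] yaw -15.08 -> -15.0 gap 0.0303 F [ 0.2  0.7 -0.7] q6 [-0.5  -0.24]
 rotvec tool deg [ 0.07 -0.08  0.03]  shift cm in current tool [0.02 0.31 0.05]  in target tool [0.02 0.31 0.05]
```

>>> {"op": "carry_out", "data": {
  "steps": [
    {"dx": 0,"dy": 0.2,"dz": 0,"rx": 0,"ry": 0,"rz": 0},
    {"dx": 0,"dy": 0.1,"dz": 0,"rx": 0,"ry": 0,"rz": 0},
    {"dx": 0,"dy": 0.1,"dz": 0,"rx": 0,"ry": 0,"rz": 0}
  ]
}}

```text
time_s: 39.65
tcp_pos: [0.4539, -0.1867, 0.0904]
ee_rot: [0.702, -0.092, 0.093, -0.7]
wrist_force: [1.1, 0.4, -0.7]
finger_gap: 0.0304
```

>>> {"op": "carry_out", "data": {
  "steps": [
    {"dx": 0,"dy": 0.1,"dz": 0,"rx": 0,"ry": 0,"rz": 0},
    {"dx": 0,"dy": 0.1,"dz": 0,"rx": 0,"ry": 0,"rz": 0}
  ]
}}

```text
time_s: 39.85
tcp_pos: [0.4543, -0.187, 0.09]
ee_rot: [0.702, -0.092, 0.093, -0.7]
wrist_force: [-3.0, 1.9, 6.3]
finger_gap: 0.0306
```

Contact at the expected height. Release and lift clear.

>>> {"op": "carry_out", "data": {
  "hand": 100,
  "steps": [
    {"dx": 0,"dy": 0,"dz": 0,"rx": 0,"ry": 0,"rz": 0},
    {"dx": 0,"dy": 0,"dz": 0,"rx": 0,"ry": 0,"rz": 0},
    {"dx": 0,"dy": 0,"dz": 0,"rx": 0,"ry": 0,"rz": 0},
    {"dx": 0,"dy": 0,"dz": 0,"rx": 0,"ry": 0,"rz": 0},
    {"dx": 0,"dy": 0,"dz": 0,"rx": 0,"ry": 0,"rz": 0},
    {"dx": 0,"dy": 0,"dz": 0,"rx": 0,"ry": 0,"rz": 0},
    {"dx": 0,"dy": 0,"dz": 0,"rx": 0,"ry": 0,"rz": 0}
  ]
}}

```text
time_s: 40.55
tcp_pos: [0.4547, -0.1872, 0.0901]
ee_rot: [0.702, -0.092, 0.094, -0.7]
wrist_force: [0.1, -0.1, -0.1]
finger_gap: 0.0853
```

>>> {"op": "carry_out", "data": {
  "steps": [
    {"dx": 0,"dy": -1.5,"dz": 0,"rx": 0,"ry": 0,"rz": 0},
    {"dx": 0,"dy": -2,"dz": 0,"rx": 0,"ry": 0,"rz": 0},
    {"dx": 0,"dy": -2.5,"dz": 0,"rx": 0,"ry": 0,"rz": 0},
    {"dx": 0,"dy": -2.5,"dz": 0,"rx": 0,"ry": 0,"rz": 0},
    {"dx": 0,"dy": -2.5,"dz": 0,"rx": 0,"ry": 0,"rz": 0},
    {"dx": 0,"dy": -2.5,"dz": 0,"rx": 0,"ry": 0,"rz": 0},
    {"dx": 0,"dy": 0,"dz": 0,"rx": 0,"ry": 0,"rz": 0},
    {"dx": 0,"dy": 0,"dz": 0,"rx": 0,"ry": 0,"rz": 0},
    {"dx": 0,"dy": 0,"dz": 0,"rx": 0,"ry": 0,"rz": 0}
  ]
}}

```text
time_s: 41.45
tcp_pos: [0.4542, -0.1867, 0.2372]
ee_rot: [0.702, -0.09, 0.095, -0.7]
wrist_force: [-0.1, -0.2, -0.7]
finger_gap: 0.0852
```

```bash
python3 -c "
from fit import *
im=camera('side');cv2.imwrite('pics/s20.png',cv2.resize(im[140:410,220:460],None,fx=2.2,fy=2.2,interpolation=2))
t=camera('top');cv2.imwrite('pics/t20.png',t)
print(read_state()['tcp_pos'],read_state()['dq'].round(3))
for c,p in (('yellow',(.454,-.186)),('red',(.473,.174))):
  print(c,fit({'side':im},c,'cap',*p,.009,cams=('side',)))
print(fit({'top':t},'red','cap',.473,.174,.009,cams=('top',)))"
```

```text
[ 0.45380746 -0.18647087  0.23610379] [-0.001  0.007  0.008  0.    -0.001 -0.   ]
yellow {'both': (array([ 0.4537, -0.187 ]), np.float64(0.1)), 'side': (array([ 0.4537, -0.187 ]), np.float64(0.1))}
red {'both': (array([0.4732, 0.1741]), np.float64(0.162)), 'side': (array([0.4732, 0.1741]), np.float64(0.162))}
{'both': (array([0.4736, 0.1756]), np.float64(0.11)), 'top': (array([0.4736, 0.1756]), np.float64(0.11))}
```

View pics/s20.png

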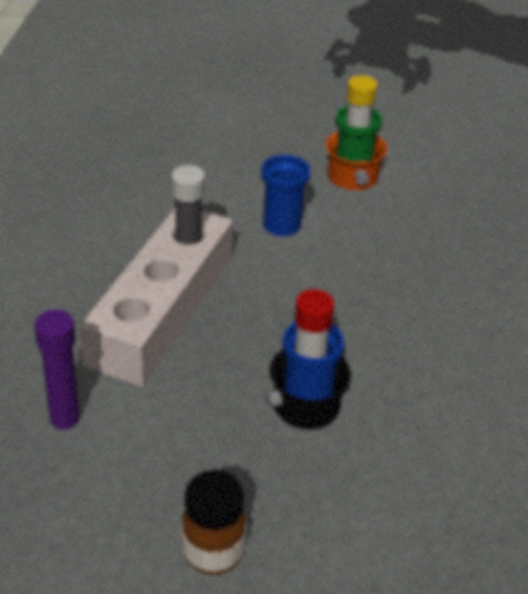

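View pics/t20.png

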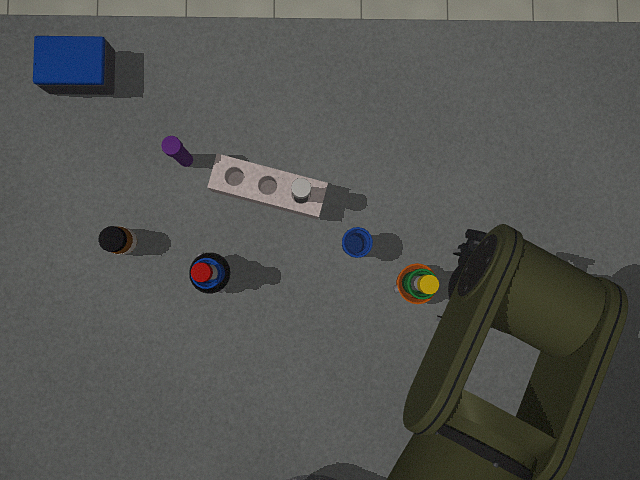

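Both stacks stand upright: the red cap is at top pixel (201,272) over the black bucket and the yellow at (428,285) over the orange. The white tube (301,189), the jar (113,239), the spare blue sleeve and the purple tube are where they were. I hand in.

```bash
python3 -c "
from bench import *
print(hand_in())"
```

```text
the job is handed in; nothing more can be done
None
```

I loaded both buckets in the required order: blue sleeve into the black bucket, red-capped tube into it, then green sleeve into the orange bucket, yellow-capped tube into it. Each part was held all the way down and released only after the wrist felt the floor, at about 6–9 N. The job was handed in at about 41.5 s, with no verdict reported.

- **Position:** In the last pictures both tubes stand upright at full depth. The red cap is within about 2.5 mm of its bucket's axis and the yellow cap within about 1.5 mm. The side and top views differ by about 1.5 mm for the red cap; the yellow cap was measured in the side view only.
- **Seating:** Each contact height matched a fully seated part to within about 1 mm. I judged how the sleeves sit by eye from pictures, because a fit of the seated blue sleeve was poor with the bucket hiding its lower half.
- **Left alone:** The spare white-capped tube, the jar, the other blue sleeve and the purple tube show no movement in the pictures. The gripper was open, about 11 cm above the yellow cap and touching nothing.
- **Disagreement:** The finger opening read 47 mm on the 52 mm sleeve collars and 30 mm on the 32 mm caps. All four grips held and the parts stayed upright.

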